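# Set the stop screw of a fixture to its setting block

### The job

Take the driver out of its stand and turn the stop screw on the green fixture clockwise until its foot just drags on the setting block lying beneath it: lightly in contact, never jammed. Put the driver back in its stand, then draw the block straight out from under the stop by its fin, along its rails, so that it rubs under the foot on its way and ends clear of it, still lying between the rails. Turn the screw only with the driver, and leave the other things on the table where they are.

Things in the scene. Friction and masses are not known exactly. Their poses are not given: they have to be found in the camera images.
- fixture: Fixed green plate 300 (x) x 170 (y) x 10 thick, two steel rails along x (30 apart inside, 8 high, from x=-145 to +55) and an aluminium portal: posts at y=+-48, beam 30 deep in x, underside 46 and top 60 above the table. Origin on the table under the screw axis; x along the rails, -x the side with the block's fin, z up. Yaw up to 0.35 rad either way.
- stop: Sleeve, 16 in diameter, sliding vertically in the beam without turning, with a 12 mm round sprung steel foot (8 N per mm) below and the screw head on top. Origin on the screw axis, 46 above the table less what the screw has lowered it. The foot ends 6.5 to 12.5 mm below the origin; how far is not known. It starts 1 to 12 mm above the block. Pressing 1 to 12 N is a light drag, over 22 N is jammed.
- screw (a joint): Turn of the screw, rad, growing clockwise from above; each rad lowers the stop 10 mm; at joint 0 the stop stands at its 46 mm. At most 1.25 rad more to reach the block. Self-locking, free turning takes some 0.2 N m; once the foot bears on the block 0.01 N m more per newton (about 0.6 N m per rad). Pushing down on the driver eases turning by 0.01 N m per newton, pulling up hinders it as much.
- slot (a point): Centre of the mouth of the slot in the top face of the screw head (a 34 x 34 x 14 mm steel square). Slot 22 long (its x axis) x 7 wide (its y axis), 10 deep, closed at its ends, mouth slightly chamfered. It turns and sinks with the screw; z up.
- block: Loose steel setting block, 0.45 kg: a slab 110 x 26 x 18 high lying between the rails on the plate, with an upright fin near its -x end. Origin on its underside; slab from x=-90 to +20, y=+-13. At the start its origin lies under the screw axis, the foot being over it; axes as the fixture's. It is clear of the foot once drawn 30 mm or more towards -x; drawing it 45 mm is right.
- fin (a point): Top centre of the setting block's fin. The fin is 14 thick (x) x 24 wide (y) and stands 44 above the slab, 75 mm towards -x from the block's origin.
- driver: Loose flat-blade driver, 0.16 kg, upright in its stand. Origin at the shoulder (underside of the handle), z up along the handle. Handle 34 (x) x 24 (y) x 70 tall of black plastic; below it a steel shaft 18 in diameter down to 44 mm below the origin, then the blade, 20 wide (x) x 5 thick (y), ending 59 mm below the origin.
- stand: Fixed aluminium stand 64 x 64 x 64 high, origin under its centre on the table, with a vertical 22.5 mm square hole right through; the driver's shoulder rests on its top, 64 mm above the table, its shaft in the hole. It fits in at any turn in which its x axis is within 0.3 rad of the stand's x or y axis (either way round).
- bottle: Bystander: white plastic bottle, 54 in diameter, 150 tall; origin under its centre.
- collar: Bystander: steel ring 52 in diameter, 18 high; origin under its centre.
- wrench: Bystander: a wrench lying flat.
- cup: Bystander: grey plastic cup, 72 in diameter, 70 tall; origin under its centre.
- shim: Bystander: flat steel plate 60 x 30 x 8; origin under its centre.
- pin: Bystander: steel pin 20 in diameter, 45 tall, standing; origin under its centre.
Things that resemble listed ones, but are neither listed nor needed, are in the scene too. What is meant by the driver is not pink, red or turquoise, and is the larger of those in its own colour.

How it is judged:
By the outcome, as a careful person would: the job done as asked, in the order asked, and still so for the second after the job is handed in, with the robot touching nothing.
It also fails if it takes over 72 s, if anything falls off the work surface, if the arm or the gripper's body presses on something with over 40 N, if the wrist force passes 120 N, or if a joint passes its speed limit or range.

### The arm

A 6-joint arm with a two-finger parallel gripper is mounted at the origin on the work surface. World frame = base frame: x ahead of the robot, y to its left, z up, the work surface at z = 0. Lengths are in mm, angles in rad, forces in N, time in s.
With the tool pointing down it reaches from about 375 to 900 mm from the base axis. Payload 3.1 kg.
Tool frame: the origin (TCP) lies at the very end of the fingers, on their centre line; the grasp point (between the pads) lies 19 mm behind it (env.grip_depth is the distance from the TCP to the grasp point, in mm); x points along the fingers, z is the direction in which the jaws open and shut, and the axes are right-handed (so a half turn about x gives the same grasp; the last joint's range is limited). The gripper opens to 85 mm and grips with 20 to 120 N. Pads are 22 mm wide; open, the fingers measure 114 mm over their backs; the gripper's body (76 mm by 85 mm) begins 54 mm behind the grasp point. The pads swing forward as they close: fully open they stand 13 mm farther back than shut.
Start: joints at [1.018, 0.527, 1.433, -0, 1.181, -0.178], TCP at [228.181, 581.834, 231.31] pointing down, gripper open.
Joint ranges: [-3.08, 3.08], [-0.75, 2.2], [0.22, 2.44], [-1.43, 4.57], [0, 2.65], [-2.85, 2.85]. Speed limits (rad/s): [2.79, 2.79, 3.14, 3.14, 3.14, 3.14].

### API

Orientations are given as a unit quaternion [w, x, y, z].
In Python, from cell import env, optics gives the robot as it stands.
- The arm moves only by the tool move_arm, never from a script. Its argument "rows" is a list of rows, each an object with "travel": the shift along the tool's x, y, z in mm, a list of three; "spin": the turn about the tool's x in degrees. In form: [{"travel": [dx, dy, dz], "spin": spin}, ...]. A call has 1 to 10 rows; each row is the pose to reach, as a shift and turn from the pose commanded when the call began, along the tool's axes at that moment; what a row does not reach only later rows make up. A row lasts 1/12 s, in which the tool goes at most 41.7 mm and 7.16 degrees, less where a joint would pass 70% of its speed; a pose out of reach is approached as far as the arm can. A call with a gripper value outside its range is refused whole. "grip" is the opening, from 0 (shut) to 1 (fully open), set as the call begins (left out, the last holds). The fingers move at their own pace and stop on an object; "force" is the grip in N (left out, the last holds). Time passes only in rows, so rows that repeat a pose let the fingers close. It gives the time, the measured TCP pose, the force and the opening at its end, in the units of the state.
- env.read_state(): the state, without advancing time (a new reading comes with each control period).
- optics.get_image(name): name is "scene" or "top" or "wrist"; returns (picture, depth): 420x560x3 uint8, red, green, blue; 420x560 float32, mm along the optical axis (not along the pixel's ray), 0 where there is no reading.
- optics.calibration(name): a dict with "camera_matrix" (3x3 intrinsics, pixels), "view" (4x4, takes a point from world to camera coordinates). Camera axes: x right, y down, z forward; pixel columns grow to the right and rows downward; lengths in mm; the calibration is good to about 2 mm. The wrist camera is an equidistant fisheye: a pixel r from the principal point sees the ray r / f radians off the axis. A picture is of the moment at which its call begins: read the wrist's pose just before it. calibration takes no time and is no camera call; for the wrist camera it gives the pose at the moment of the call.
- env.hand_in(): hands the job in, once; it reports no verdict.
Trained networks look in the newest picture that a camera, given by its name, has taken for a name from the list of things; names that differ only in an ending like _2 or _b are one class to them, and where a whole thing is asked for, a point or a joint stands for the part that bears it (a point fixed in the world has none). Each returns a list of dicts, best first, with "conf" (0 to 1); they miss things now and then, are a little off and sometimes report something else, mostly with a low value. They report only what shows in the picture. A call takes as long as a camera call. They do not tell look-alikes from the thing itself.
- optics.cut_out(camera, target): "mask" (420x560 bool, what is visible of it) and "rect" ([left, top, width, height] in pixels, round what is visible of it).
- optics.pinpoint(camera, target): "centre" ([column, row] in pixels: a listed point, or the origin of a listed thing).
The state is a dict: "t": time; "qpos": joint angles; "qvel": joint speeds; "joint_efforts": joint torques, N m; "eef_pos": TCP position; "eef_rot": TCP orientation; "ft_force": force on the tool from outside, world axes, zero at the start; "ft_torque": the same for the moment, N m; "grip_width": finger opening in mm.
Only numpy, scipy, OpenCV 4.12 (cv2) and the standard library are available. Lean on these libraries where they do the work, as an engineer would, in place of code of your own. Each camera call takes 0.05 s, during which the arm holds its last target.

## Working session

There is one attempt and no reset: what is moved stays moved. The work goes in short steps, Python scripts to look and compute and a tool call to move; the robot and the scene stay as the last step left them, time stands still between calls to the robot, and variables do not carry over. Pictures are saved under pics/ and viewed, and the job is handed in when it is done.

Besides the shell and the picture viewer there is one more tool, called by a JSON object that holds its "api" and its "payload". move_arm: Moves the arm, as the interface text tells. Its arguments: {"type":"object","properties":{"rows":{"type":"array"},"grip":{"type":"number"},"force":{"type":"number"}},"required":["rows"]}

```bash
ls -la; mkdir -p pics
python3 - <<'E'
from cell import env, optics
import cv2,json
s=env.read_state();print({k:(v if not hasattr(v,'tolist') else v.tolist()) for k,v in s.items()}, env.grip_depth)
for n in ["scene","top","wrist"]:
    c=optics.calibration(n);print(n,c)
    p,d=optics.get_image(n)
    cv2.imwrite(f"pics/{n}0.png",p[:,:,::-1])
E
```

```text
total 12
drwxr-xr-x  3 agent agent 4096 Dec  6 15:58 .
drwxr-xr-x 23 root  root  4096 Dec  6 15:58 ..
drwxr-xr-x  2 agent agent 4096 Dec  6 15:58 pics
{'t': 0.0, 'qpos': [1.0184844078261441, 0.5284421551193982, 1.4339016763780128, -2.7565780743934255e-07, 1.1813780898298953, -0.17847922194076465], 'qvel': [-0.0004334414078813332, 0.0003423806432882957, 0.001975118713517915, 6.253186271618671e-05, -0.0003642463068418552, 0.0008884365683267852], 'joint_efforts': [-0.0007406886470562313, -44.2363715171814, -17.802164554595947, -0.00019737425645871554, 0.008631543314550072, -1.1228460721213196e-05], 'eef_pos': [227.82418509281928, 581.2367362731256, 230.34855752188764], 'eef_rot': [0.5835181950409304, -0.3986829036119504, 0.5848928843476561, 0.3980688034287516], 'ft_force': [-0.06555645085798238, 0.5762866304718295, -0.14177047824043257], 'ft_torque': [-0.010013918855351248, -0.05249901973313384, 0.05993856228383252], 'grip_width': 84.99237162097084} 18.700000000000003
scene {'camera_matrix': array([[450.05362496,   0.        , 280.57818837],
       [  0.        , 450.05362496, 215.42768
[... 764 characters left out ...]
       [ 2.36826105e-01,  1.23505011e-02, -9.71473552e-01,
         9.86810947e+02],
       [ 0.00000000e+00,  0.00000000e+00,  0.00000000e+00,
         1.00000000e+00]])}
wrist {'camera_matrix': array([[325.1922621 ,   0.        , 281.98565709],
       [  0.        , 325.1922621 , 210.18108514],
       [  0.        ,   0.        ,   1.        ]]), 'view': array([[ 3.64170902e-01,  9.31331514e-01, -1.07993173e-03,
        -6.24191018e+02],
       [ 8.83987186e-01, -3.45292768e-01,  3.15181789e-01,
        -4.08788294e+01],
       [ 2.93165840e-01, -1.15734682e-01, -9.49030702e-01,
         3.81025477e+02],
       [ 0.00000000e+00,  0.00000000e+00,  0.00000000e+00,
         1.00000000e+00]])}
```

View pics/scene0.png

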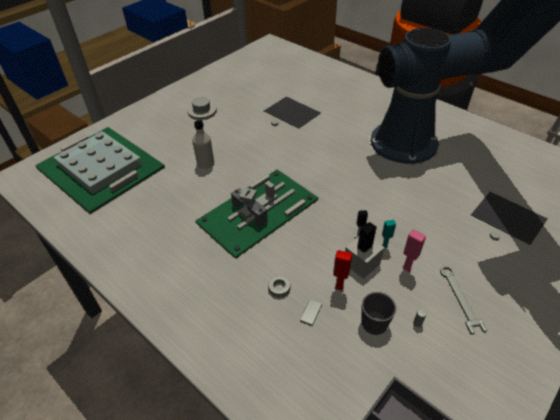

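View pics/top0.png

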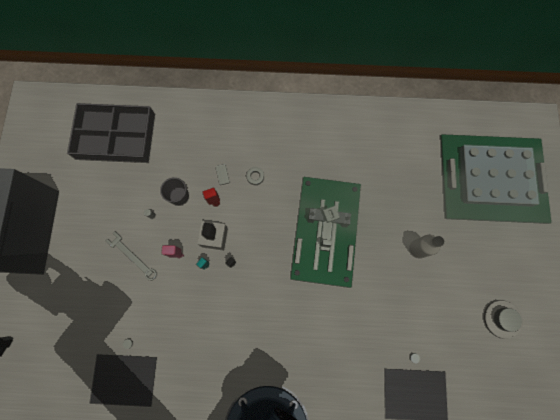

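View pics/wrist0.png

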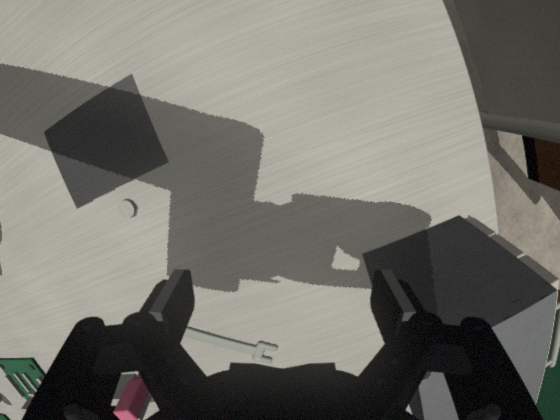

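The top view shows the base at the bottom (265,400), the fixture at about (327,232), and the stand with the black driver at (211,233). A smaller black look-alike stands at (230,260), with red, pink and turquoise ones around it.

```bash
cat > h.py <<'E'
from cell import env, optics
import numpy as np, cv2
from scipy.spatial.transform import Rotation as R
def world(name,c,uv,d):
    K=c["camera_matrix"];V=c["view"];uv=np.asarray(uv,float);d=np.asarray(d,float)
    x=(uv[...,0]-K[0,2])/K[0,0];y=(uv[...,1]-K[1,2])/K[1,1]
    p=np.stack([x*d,y*d,d],-1)
    return (p-V[:3,3])@V[:3,:3]
def ray(name,c,uv):
    K=c["camera_matrix"];V=c["view"];uv=np.asarray(uv,float)
    x=(uv[...,0]-K[0,2])/K[0,0];y=(uv[...,1]-K[1,2])/K[1,1]
    if name=="wrist":
        r=np.hypot(x,y);s=np.where(r>1e-9,np.sin(r)/np.maximum(r,1e-9),1)
        v=np.stack([x*s,y*s,np.cos(r)],-1)
    else: v=np.stack([x,y,np.ones_like(x)],-1)
    o=-V[:3,:3].T@V[:3,3]
    return o,v@V[:3,:3]
def atz(name,c,uv,z):
    o,v=ray(name,c,uv); return o+v*((z-o[2])/v[...,2])[...,None] if np.ndim(v)>1 else o+v*((z-o[2])/v[2])
def proj(name,c,P):
    K=c["camera_matrix"];V=c["view"];P=np.asarray(P,float)
    q=P@V[:3,:3].T+V[:3,3]
    if name=="wrist":
        t=np.arctan2(np.hypot(q[...,0],q[...,1]),q[...,2]);h=np.maximum(np.hypot(q[...,0],q[...,1]),1e-9)
        return np.stack([q[...,0]/h*t*K[0,0]+K[0,2],q[...,1]/h*t*K[1,1]+K[1,2]],-1)
    return np.stack([q[...,0]/q[...,2]*K[0,0]+K[0,2],q[...,1]/q[...,2]*K[1,1]+K[1,2]],-1)
def wq(q): return R.from_quat([q[1],q[2],q[3],q[0]])
def st(): 
    s=env.read_state(); return s,np.array(s["eef_pos"]),wq(s["eef_rot"]).as_matrix()
E
python3 - <<'E'
from h import *
for n,sc in [("top",2),("scene",2)]:
    p,d=optics.get_image(n);c=optics.calibration(n)
    np.savez(f"im_{n}.npz",p=p,d=d)
    for t in ["driver","stand","fixture","stop","slot","fin","block","screw"]:
        print(n,t,[(np.round(r["centre"],1).tolist(),round(r["conf"],2)) for r in optics.pinpoint(n,t)][:5])
        
    if n=="top": cr=p[150:300,150:380]
    else: cr=p[140:330,180:450]
    cv2.imwrite(f"pics/{n}_crop.png",cv2.resize(cr[:,:,::-1],None,fx=2.9,fy=2.9,interpolation=cv2.INTER_CUBIC))
print(env.read_state()["t"])
E
```

```text
top driver [([213.6, 200.4], 0.74), ([326.6, 217.2], 0.58), ([233.0, 263.2], 0.56), ([212.2, 233.4], 0.54), ([174.1, 254.2], 0.46)]
top stand [([216.6, 238.4], 0.87), ([331.0, 213.3], 0.32)]
top fixture [([328.0, 223.9], 0.96)]
top stop [([322.4, 216.1], 0.61)]
top slot [([331.6, 213.7], 0.74)]
top fin [([326.8, 243.5], 0.65)]
top block [([327.9, 215.1], 0.75)]Traceback (most recent call last):
  File "<stdin>", line 6, in <module>
ValueError: it knows: block, bottle, collar, cup, driver, fin, fixture, pin, shim, slot, stand, stop, wrench
```

Run:
```python
from h import *
for n,sc in [("top",2),("scene",2)]:
    p,d=optics.get_image(n);c=optics.calibration(n)
    np.savez(f"im_{n}.npz",p=p,d=d)
    if n=="scene":
      for t in ["driver","stand","slot","fin"]:
        print(n,t,[(np.round(r["centre"],1).tolist(),round(r["conf"],2)) for r in optics.pinpoint(n,t)][:5])
    if n=="top": cr=p[150:300,150:380]
    else: cr=p[140:330,180:450]
    cv2.imwrite(f"pics/{n}_crop.png",cv2.resize(cr[:,:,::-1],None,fx=2.9,fy=2.9,interpolation=cv2.INTER_CUBIC))
print(env.read_state()["t"])
z=np.load("im_top.npz");p,d=z["p"],z["d"];c=optics.calibration("top")
vv,uu=np.mgrid[0:420,0:560];W=world("top",c,np.stack([uu,vv],-1),d)
for u,v in [(211,229),(211,233),(220,240),(230,260),(327,214),(331,213),(327,243),(322,255),(300,200),(205,245),(340,200)]:
    print(u,v,W[v,u].round(1))
hm=np.clip(W[...,2],0,160)[150:300,150:380]
cv2.imwrite("pics/top_h.png",cv2.resize(cv2.applyColorMap((hm*1.59).astype(np.uint8),cv2.COLORMAP_JET),None,fx=2.9,fy=2.9,interpolation=cv2.INTER_NEAREST))
```

```text
scene driver [([363.0, 245.4], 0.85), ([384.1, 237.5], 0.71), ([338.9, 270.1], 0.66), ([408.2, 254.6], 0.56), ([360.7, 224.3], 0.47)]
scene stand [([363.4, 261.2], 0.55)]
scene slot [([245.9, 192.8], 0.53)]
scene fin [([270.4, 181.7], 0.78)]
0.85
211 229 [486.6 163.8 131.7]
211 233 [478.6 165.2 118.9]
220 240 [469.3 149.   67.8]
230 260 [415.6 115.6  89.6]
327 214 [ 549.  -131.8   87.5]
331 213 [ 554.3 -143.6   78.3]
327 243 [ 474.2 -135.2   70.2]
322 255 [ 449.2 -129.1    9. ]
300 200 [604.7 -62.6   8.8]
205 245 [454.7 188.5  63.6]
340 200 [ 610.  -177.8    9.2]
```

View pics/top_crop.png

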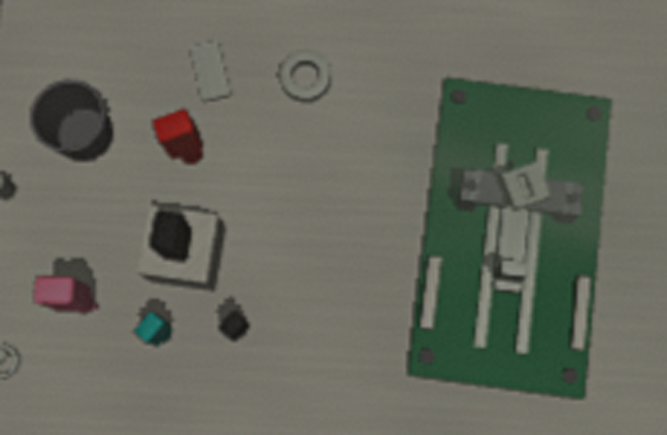

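View pics/scene_crop.png

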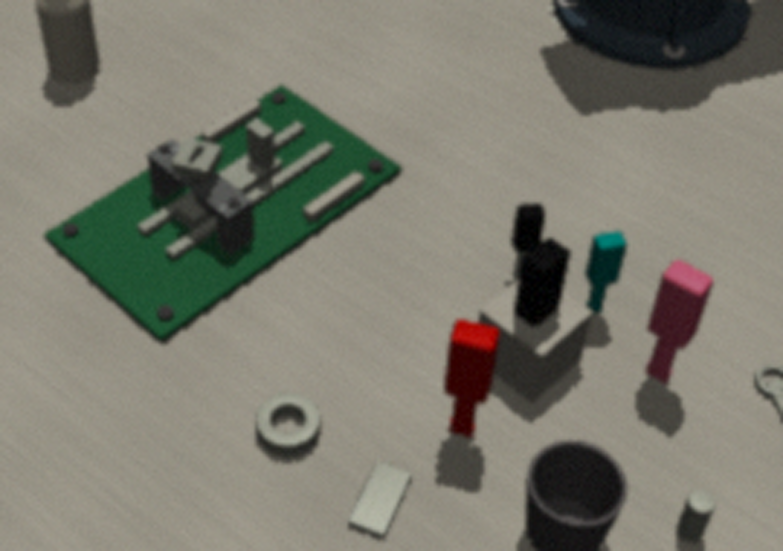

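View pics/top_h.png

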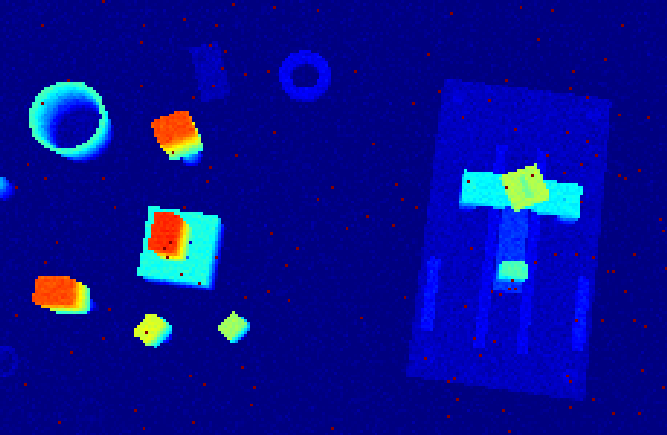

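The crop shows the driver in the stand, with its handle at top_crop (170,235). The screw head is at (525,186) with its slot turned, and the fin is at (513,270). I'll fit rectangles to the height bands.

Run:
```python
from h import *
for n in ["top","scene"]:
    z=np.load(f"im_{n}.npz");p,d=z["p"],z["d"];c=optics.calibration(n)
    vv,uu=np.mgrid[0:420,0:560];W=world(n,c,np.stack([uu,vv],-1),d)
    W[d<=0]=1e4
    def fit(name,xr,yr,zr):
        m=(W[...,0]>xr[0])&(W[...,0]<xr[1])&(W[...,1]>yr[0])&(W[...,1]<yr[1])&(W[...,2]>zr[0])&(W[...,2]<zr[1])
        k=cv2.connectedComponentsWithStats(m.astype(np.uint8),connectivity=8)
        i=1+np.argmax(k[2][1:,4]);m=k[1]==i
        P=W[m];r=cv2.minAreaRect(P[:,:2].astype(np.float32))
        print(n,name,len(P),"z",np.median(P[:,2]).round(1),"c",np.round(r[0],1),"size",np.round(r[1],1),"ang",round(r[2],1),"mean",P.mean(0).round(1))
    fit("stand",(400,560),(100,230),(58,70))
    fit("driver",(400,560),(100,230),(125,142))
    fit("plate",(350,720),(-260,-20),(5,14))
    fit("beam",(480,620),(-230,-50),(54,66))
    fit("head",(480,620),(-230,-50),(70,90))
    fit("fin",(420,510),(-180,-80),(62,82))
    fit("slab",(440,560),(-180,-80),(22,34))
    o=-c["view"][:3,:3].T@c["view"][:3,3];print("cam",o.round())
```

```text
top stand 372 z 64.4 c [485.4 176.1] size [64.7 64.4] ang 85.0 mean [481.1 171.9  64.3]
top driver 131 z 133.5 c [485.5 175.6] size [23.6 34. ] ang 83.7 mean [484.8 175.  133.2]
top plate 4573 z 9.9 c [ 521.1 -140.1] size [175.3 302. ] ang 85.7 mean [ 516.2 -137.4    9.9]
top beam 164 z 60.0 c [ 553.1 -108.2] size [44.5 30.4] ang 87.2 mean [ 552.1 -106.    60. ]
top head 162 z 86.9 c [ 550.2 -141.6] size [33.7 34.9] ang 23.3 mean [ 549.  -141.3   85.6]
top fin 52 z 71.3 c [ 475.6 -134. ] size [13.6 23.8] ang 1.1 mean [ 475.6 -134.8   71.1]
top slab 175 z 27.8 c [ 511.6 -137.6] size [25.9 61.9] ang 85.4 mean [ 514.6 -137.3   27.8]
cam [ 319.  -13. 1093.]
scene stand 439 z 64.6 c [487.6 171.3] size [66.  67.2] ang 85.1 mean [496.8 177.3  64.3]
scene driver 149 z 134.3 c [488.3 173. ] size [23.6 35.6] ang 84.4 mean [490.8 173.6 133.5]
scene plate 3278 z 11.2 c [ 522.6 -146.1] size [183.  302.8] ang 85.3 mean [ 547.5 -131.8   11. ]
scene beam 292 z 61.2 c [ 553.4 -145.5] size [114.3  32.5] ang 84.8 mean [ 556.9 -135.5   60.9]
scene head 150 z 86.4 c [ 552.3 -145.5] size [37.7 35.2] ang 20.1 mean [ 556.1 -143.9   84.7]
scene fin 55 z 71.9 c [ 479.5 -137.5] size [26.1 16.5] ang 80.5 mean [ 481.3 -137.4   70.9]
scene slab 128 z 28.7 c [ 491.2 -141.6] size [35.9 53.4] ang 84.4 mean [ 496.1 -137.2   28.4]
cam [1109.  480.  884.]
```

```bash
cat >> h.py <<'E'
def yaw(Rm): return np.degrees(np.arctan2(Rm[1,2],Rm[0,2]))   # world direction of jaw axis (tool z)
def plan(target,yawdeg=None):
    s,p,Rm=st()
    t=Rm.T@(np.asarray(target,float)-p)
    dy=0
    if yawdeg is not None:
        dy=(yawdeg-yaw(Rm)+90)%180-90
    print("t",round(s["t"],2),"pos",p.round(1),"yaw",yaw(Rm).round(2),"travel",t.round(1),"spin(for world ccw",round(dy,2),"):",round(-dy,2),"q",np.round(s["qpos"],2),"F",np.round(s["ft_force"],1),"T",np.round(s["ft_torque"],3),"w",round(s["grip_width"],1))
E
python3 - <<'E'
from h import *
s,p,Rm=st();print(Rm.round(4))
c=optics.calibration("wrist");V=c["view"];o=-V[:3,:3].T@V[:3,3];print("cam in tool",(Rm.T@(o-p)).round(1),"axis",(Rm.T@V[2,:3]).round(3))
plan([487,174,250],84)
E
```

```text
[[ 0.     -0.9309  0.3652]
 [ 0.      0.3652  0.9309]
 [-1.     -0.      0.    ]]
cam in tool [-1.434e+02  8.190e+01 -1.000e-01] axis [ 0.949 -0.316  0.001]
t 0.85 pos [228.2 581.8 231.3] yaw 68.58 travel [ -18.7 -389.9 -285.2] spin(for world ccw 15.42 ): -15.42 q [ 1.02  0.53  1.43 -0.    1.18 -0.18] F [ 0.7 -0.2  0. ] T [ 0.065 -0.002 -0.024] w 85.5
```

{"api": "move_arm", "payload": {"rows": [{"travel": [0, -390, -285], "spin": -15.4}, {"travel": [0, -390, -285], "spin": -15.4}, {"travel": [0, -390, -285], "spin": -15.4}, {"travel": [0, -390, -285], "spin": -15.4}, {"travel": [0, -390, -285], "spin": -15.4}, {"travel": [0, -390, -285], "spin": -15.4}, {"travel": [0, -390, -285], "spin": -15.4}, {"travel": [0, -390, -285], "spin": -15.4}, {"travel": [0, -390, -285], "spin": -15.4}, {"travel": [0, -390, -285], "spin": -15.4}]}}

```text
t: 1.68
eef_pos: [450.9, 230.9, 231.6]
eef_rot: [0.526, -0.473, 0.525, 0.473]
ft_force: [1.6, 0.1, -0.0]
grip_width: 85.6
```

Run:
```python
from h import *
plan([487,174,231],84)
```

```text
t 1.68 pos [450.9 230.9 231.6] yaw 83.98 travel [  0.6 -41.9 -52.8] spin(for world ccw 0.02 ): -0.02 q [ 0.25  0.37  1.73  0.    1.05 -1.21] F [ 1.6  0.1 -0. ] T [-0.004 -0.008  0.036] w 85.6
```

{"api": "move_arm", "payload": {"rows": [{"travel": [0, -42, -53], "spin": 0}, {"travel": [0, -42, -53], "spin": 0}, {"travel": [0, -42, -53], "spin": 0}, {"travel": [0, -42, -53], "spin": 0}]}}

```text
t: 2.02
eef_pos: [487.0, 174.3, 231.3]
eef_rot: [0.526, -0.472, 0.526, 0.472]
ft_force: [-0.5, 1.5, 0.2]
grip_width: 85.5
```

Run:
```python
from h import *
plan([487,174,231],84)
c=optics.calibration("wrist");p,d=optics.get_image("wrist");np.savez("w1.npz",p=p,d=d,V=c["view"],K=c["camera_matrix"])
cv2.imwrite("pics/w1.png",p[:,:,::-1])
for t in ["driver","stand"]:
    print(t,[(np.round(r["centre"],1).tolist(),round(r["conf"],2)) for r in optics.pinpoint("wrist",t)][:5])
print(proj("wrist",c,[[487,174,134],[487,174,64]]))
```

```text
t 2.02 pos [487.  174.3 231.3] yaw 83.78 travel [ 0.3 -0.  -0.3] spin(for world ccw 0.22 ): -0.22 q [ 0.13  0.38  1.7   0.    1.06 -1.34] F [-0.5  1.5  0.2] T [ 0.07  -0.004  0.003] w 85.5
driver [([291.0, 270.0], 0.82), ([278.0, 186.3], 0.75), ([365.2, 120.2], 0.73), ([288.0, 105.3], 0.67), ([215.7, 118.5], 0.63)]
stand [([280.7, 177.0], 0.72)]
[[281.02706589 212.34018365]
 [281.17139185 189.50978724]]
```

View pics/w1.png

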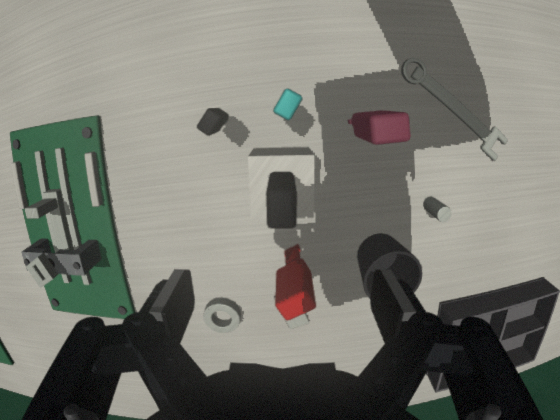

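The driver's handle top is at pixel (282,213) and the stand's top spans (249..315, 150..225). The prediction was (281,212), so it agrees. I'll fit both with the wrist depth.

```bash
cat >> h.py <<'E'
def wworld(z):
    K=z["K"];V=z["V"];d=z["d"]
    vv,uu=np.mgrid[0:420,0:560];x=(uu-K[0,2])/K[0,0];y=(vv-K[1,2])/K[1,1]
    r=np.hypot(x,y);s=np.where(r>1e-9,np.tan(r)/np.maximum(r,1e-9),1)
    P=np.stack([x*s*d,y*s*d,d],-1)
    W=(P-V[:3,3])@V[:3,:3];W[d<=0]=1e4;return W
def fit(W,name,xr,yr,zr):
    m=(W[...,0]>xr[0])&(W[...,0]<xr[1])&(W[...,1]>yr[0])&(W[...,1]<yr[1])&(W[...,2]>zr[0])&(W[...,2]<zr[1])
    k=cv2.connectedComponentsWithStats(m.astype(np.uint8),connectivity=8)
    if k[0]<2: print(name,"none");return
    i=1+np.argmax(k[2][1:,4]);m=k[1]==i
    P=W[m];r=cv2.minAreaRect(P[:,:2].astype(np.float32))
    print(name,len(P),"z",np.median(P[:,2]).round(1),"c",np.round(r[0],1),"size",np.round(r[1],1),"ang",round(r[2],1),"mean",P.mean(0).round(1))
    return m
E
python3 - <<'E'
from h import *
z=np.load("w1.npz");W=wworld(z)
print(W[213,282],W[160,260],W[215,305])
fit(W,"driver",(400,560),(100,230),(125,142))
fit(W,"stand",(400,560),(100,230),(58,70))
fit(W,"head",(480,620),(-230,-50),(70,95))
fit(W,"fin",(420,510),(-180,-80),(62,82))
fit(W,"plate",(350,720),(-260,-20),(5,14))
fit(W,"slab",(440,560),(-180,-80),(22,34))
E
```

```text
[487.41577446 174.71969938 134.61132047] [455.18747406 156.94975313  65.15825004] [515.43285747 195.06323729  65.87937834]
driver 1227 z 134.6 c [484.  173.9] size [23.  33.3] ang 84.1 mean [482.7 174.4 134.2]
stand 2833 z 64.9 c [484.5 174.2] size [63.2 65.2] ang 85.2 mean [478.5 175.3  64.9]
head 610 z 88.0 c [ 549.5 -142.7] size [34.5 36.2] ang 21.9 mean [ 547.9 -138.3   86. ]
fin 211 z 72.2 c [ 475.5 -135.3] size [26.1 14.4] ang 83.7 mean [ 475.3 -132.8   70.8]
plate 10709 z 10.9 c [ 520.4 -139.8] size [170.6 300.7] ang 85.0 mean [ 504.5 -115.9   10.8]
slab 820 z 28.7 c [ 504.2 -138. ] size [28. 87.] ang 85.2 mean [ 505.  -135.2   28.2]
```

{"api": "move_arm", "payload": {"rows": [{"travel": [35, 1, 0], "spin": 0}, {"travel": [70, 1, 0], "spin": 0}, {"travel": [105, 1, 0], "spin": 0}, {"travel": [135, 1, 0], "spin": 0}, {"travel": [152, 1, 0], "spin": 0}, {"travel": [152, 1, 0], "spin": 0}]}}

```text
t: 2.67
eef_pos: [481.6, 176.7, 76.0]
eef_rot: [0.523, -0.472, 0.527, 0.475]
ft_force: [-0.1, 0.0, -0.1]
grip_width: 85.6
```

{"api": "move_arm", "payload": {"rows": [{"travel": [0, 0, 0], "spin": 0}, {"travel": [0, 0, 0], "spin": 0}, {"travel": [0, 0, 0], "spin": 0}, {"travel": [0, 0, 0], "spin": 0}, {"travel": [0, 0, 0], "spin": 0}, {"travel": [0, 0, 0], "spin": 0}, {"travel": [0, 0, 0], "spin": 0}, {"travel": [0, 0, 0], "spin": 0}, {"travel": [0, 0, 0], "spin": 0}, {"travel": [0, 0, 0], "spin": 0}], "grip": 0, "force": 90}}

```text
t: 3.5
eef_pos: [486.0, 175.7, 80.7]
eef_rot: [0.526, -0.473, 0.525, 0.473]
ft_force: [-0.9, -0.1, 6.1]
grip_width: 23.1
```

Run:
```python
from h import *
plan([487,174,231],84)
```

```text
t 3.5 pos [486.  175.7  80.7] yaw 83.97 travel [-150.3   -1.5   -1.5] spin(for world ccw 0.03 ): -0.03 q [ 0.13  0.62  1.83  0.    0.69 -1.34] F [-0.9 -0.1  6.1] T [0.022 0.17  0.045] w 23.1
```

{"api": "move_arm", "payload": {"rows": [{"travel": [-10, 0, 0], "spin": 0}, {"travel": [-25, 0, 0], "spin": 0}, {"travel": [-45, 0, 0], "spin": 0}, {"travel": [-65, 0, 0], "spin": 0}, {"travel": [-85, 0, 0], "spin": 0}, {"travel": [-110, 0, 0], "spin": 0}, {"travel": [-130, 0, 0], "spin": 0}, {"travel": [-140, 0, 0], "spin": 0}, {"travel": [-140, 0, 0], "spin": 0}]}}

```text
t: 4.25
eef_pos: [486.6, 175.8, 222.1]
eef_rot: [0.527, -0.474, 0.524, 0.472]
ft_force: [-0.8, -0.9, -1.4]
grip_width: 23.4
```

Run:
```python
from h import *
plan([486,174,221],84)
c=optics.calibration("wrist");p,d=optics.get_image("wrist");np.savez("w2.npz",p=p,d=d,V=c["view"],K=c["camera_matrix"])
cv2.imwrite("pics/w2.png",p[:,:,::-1])
p,d=optics.get_image("scene");np.savez("s2.npz",p=p,d=d)
cv2.imwrite("pics/s2.png",cv2.resize(p[120:330,180:450,::-1],None,fx=2.8,fy=2.8))
```

```text
t 4.25 pos [486.6 175.8 222.1] yaw 83.98 travel [ 1.1  0.4 -1.9] spin(for world ccw 0.02 ): -0.02 q [ 0.13  0.39  1.71  0.    1.03 -1.34] F [-0.8 -0.9 -1.4] T [-0.017  0.022 -0.067] w 23.4
```

View pics/w2.png

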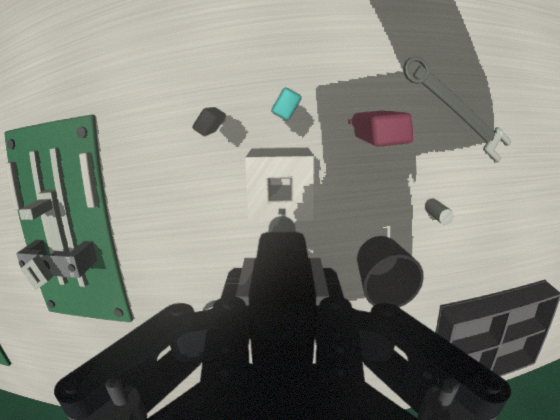

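View pics/s2.png

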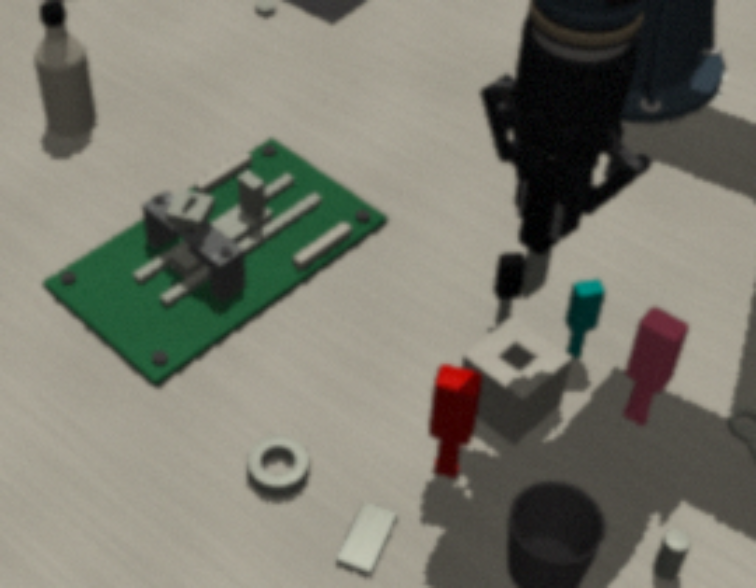

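Run:
```python
from h import *
plan([550.4,-142,205],112)
z=np.load("w2.npz");p=z["p"];cv2.imwrite("pics/w2c.png",cv2.resize(p[160:260,230:340,::-1],None,fx=6,fy=6,interpolation=cv2.INTER_CUBIC))
W=wworld(z)
for v in range(204,232,3): print(v,[W[v,u].round(0).tolist() for u in (276,282,288)])
```

```text
t 4.35 pos [484.7 175.5 219.2] yaw 83.98 travel [  14.2  -98.7 -308.9] spin(for world ccw 28.02 ): -28.02 q [ 0.13  0.4   1.72 -0.    1.03 -1.34] F [-0.5  0.  -1.6] T [-0.101  0.044 -0.045] w 22.7
204 [[499.0, 169.0, 64.0], [499.0, 175.0, 65.0], [500.0, 181.0, 65.0]]
207 [[502.0, 169.0, 65.0], [502.0, 175.0, 65.0], [503.0, 181.0, 66.0]]
210 [[504.0, 169.0, 66.0], [475.0, 178.0, 155.0], [506.0, 180.0, 65.0]]
213 [[508.0, 168.0, 65.0], [476.0, 177.0, 160.0], [509.0, 180.0, 66.0]]
216 [[511.0, 168.0, 65.0], [477.0, 177.0, 162.0], [512.0, 180.0, 66.0]]
219 [[477.0, 173.0, 167.0], [476.0, 177.0, 170.0], [478.0, 181.0, 165.0]]
222 [[476.0, 174.0, 174.0], [476.0, 177.0, 175.0], [478.0, 181.0, 171.0]]
225 [[477.0, 174.0, 178.0], [476.0, 177.0, 180.0], [478.0, 181.0, 176.0]]
228 [[476.0, 174.0, 184.0], [477.0, 177.0, 184.0], [478.0, 181.0, 182.0]]
231 [[477.0, 174.0, 188.0], [477.0, 177.0, 188.0], [478.0, 181.0, 186.0]]
```

View pics/w2c.png

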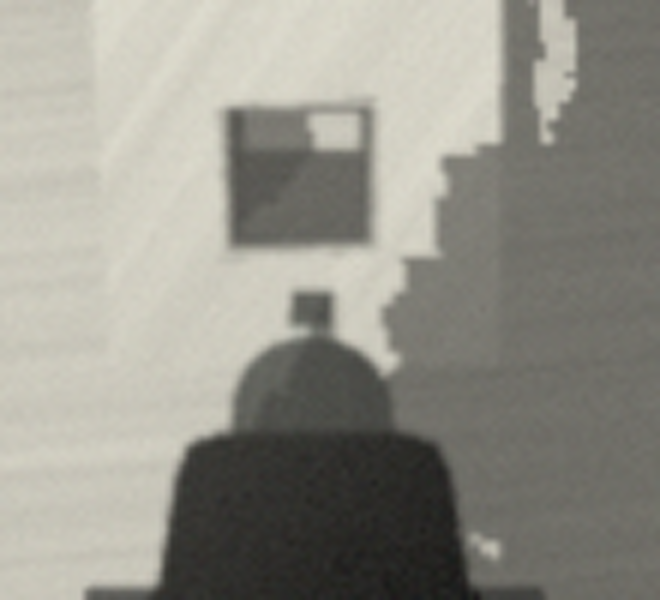

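{"api": "move_arm", "payload": {"rows": [{"travel": [14, -99, -309], "spin": -28}, {"travel": [14, -99, -309], "spin": -28}, {"travel": [14, -99, -309], "spin": -28}, {"travel": [14, -99, -309], "spin": -28}, {"travel": [14, -99, -309], "spin": -28}, {"travel": [14, -99, -309], "spin": -28}, {"travel": [14, -99, -309], "spin": -28}, {"travel": [14, -99, -309], "spin": -28}, {"travel": [14, -99, -309], "spin": -28}, {"travel": [14, -99, -309], "spin": -28}]}}

```text
t: 5.18
eef_pos: [551.2, -145.5, 203.1]
eef_rot: [0.397, -0.584, 0.397, 0.586]
ft_force: [-0.1, 0.1, -1.7]
grip_width: 23.5
```

{"api": "move_arm", "payload": {"rows": [{"travel": [0, 0, 0], "spin": 0}, {"travel": [0, 0, 0], "spin": 0}, {"travel": [0, 0, 0], "spin": 0}, {"travel": [0, 0, 0], "spin": 0}]}}

```text
t: 5.52
eef_pos: [550.8, -140.2, 205.1]
eef_rot: [0.395, -0.586, 0.395, 0.587]
ft_force: [-0.5, -0.6, -1.5]
grip_width: 22.7
```

Run:
```python
from h import *
plan([550.4,-142,205],112)
c=optics.calibration("wrist");p,d=optics.get_image("wrist");np.savez("w3.npz",p=p,d=d,V=c["view"],K=c["camera_matrix"])
plan([550.4,-142,205],112)
cv2.imwrite("pics/w3.png",p[:,:,::-1])
cv2.imwrite("pics/w3c.png",cv2.resize(p[150:250,225:345,::-1],None,fx=6,fy=6,interpolation=cv2.INTER_CUBIC))
print([(np.round(r["centre"],1).tolist(),round(r["conf"],2)) for r in optics.pinpoint("wrist","slot")])
W=wworld(np.load("w3.npz"))
fit(W,"head",(480,620),(-230,-50),(82,95))
```

```text
t 5.52 pos [ 550.8 -140.2  205.1] yaw 112.1 travel [ 0.1  1.1 -1.5] spin(for world ccw -0.1 ): 0.1 q [-0.45  0.48  1.6   0.    1.05 -2.4 ] F [-0.5 -0.6 -1.5] T [-0.027 -0.006  0.061] w 22.7
t 5.57 pos [ 551.  -140.5  205.3] yaw 112.1 travel [ 0.3  1.2 -1.2] spin(for world ccw -0.1 ): 0.1 q [-0.45  0.48  1.6   0.    1.05 -2.4 ] F [ 0.1  0.7 -1.6] T [0.056 0.01  0.023] w 23.1
[([276.9, 204.7], 0.74), ([98.3, 47.8], 0.71), ([281.5, 259.6], 0.61)]
head 1302 z 88.7 c [ 549.7 -143.8] size [34.5 32.7] ang 22.6 mean [ 547.6 -144.7   88.5]
```

View pics/w3.png

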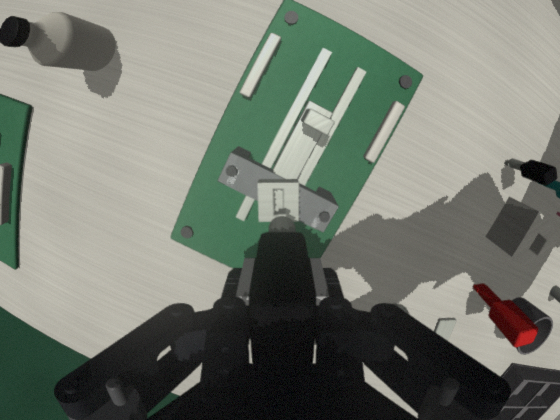

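View pics/w3c.png

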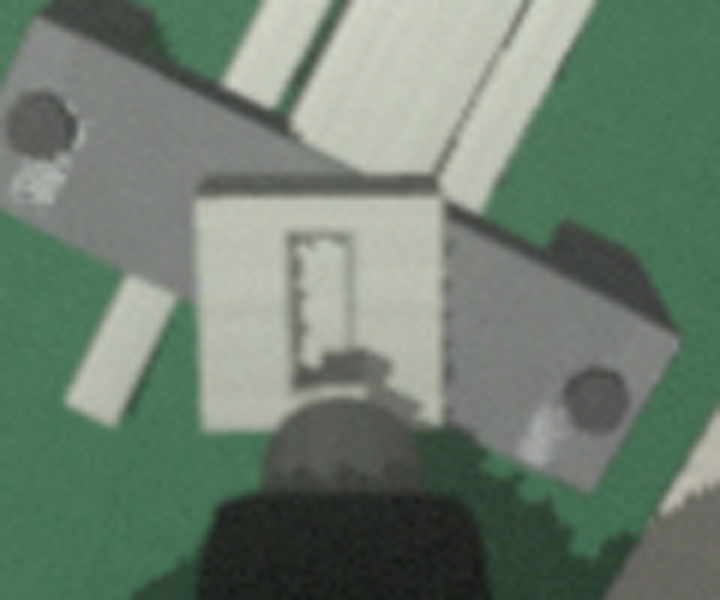

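The wrist view shows the driver held and the slot nearly parallel to the blade. The slot is at crop x 290–352, y 233–390, about 3 px left of the blade axis. Next I'll work out the offset in tool axes.

```bash
cat >> h.py <<'E'
def toolcam():
    s,p,Rm=st();c=optics.calibration("wrist");V=c["view"]
    return Rm.T@(-V[:3,:3].T@V[:3,3]-p), Rm.T@V[:3,:3].T, c["camera_matrix"]
def tray(uv,xt):
    o,A,K=TC;uv=np.asarray(uv,float);x=(uv[...,0]-K[0,2])/K[0,0];y=(uv[...,1]-K[1,2])/K[1,1]
    r=np.hypot(x,y);s=np.sin(r)/r
    v=np.stack([x*s,y*s,np.cos(r)],-1)@A.T
    return o+v*((xt-o[0])/v[...,0])[...,None]
TC=toolcam()
E
python3 - <<'E'
from h import *
print(TC[0],TC[1].round(3))
f=lambda c,o,k=6:(np.array(c,float)+.5)/k-.5+np.array(o)
tip=f([[292,292],[333,292]],(230,160)); 
for xt in (74,76): print("tip edge",xt,tray(tip,xt).round(2))
sh=f([[235,400],[390,400]],(230,160)); print("shaft",tray(sh,50).round(2))
sl=f([[290,233],[352,233],[294,387],[352,387]],(225,150))
for xt in (116,117,118): print("slot",xt,tray(sl,xt).round(2).tolist())
hd=f([[197,197],[440,190],[203,432],[443,425]],(225,150)); print("head",tray(hd,117).round(2).tolist())
E
```

```text
[-143.35880006   81.61119507    0.75671494] [[ 0.001 -0.316  0.949]
 [ 0.001 -0.949 -0.316]
 [ 1.     0.001 -0.   ]]
tip edge 74 [[74.   10.74 -1.91]
 [74.   10.74  2.9 ]]
tip edge 76 [[76.   10.08 -1.93]
 [76.   10.09  2.91]]
shaft [[50.    6.48 -7.71]
 [50.    6.5   8.77]]
slot 116 [[116.0, 14.22, -6.78], [116.0, 14.22, 1.73], [116.0, -8.14, -6.38], [116.0, -8.13, 1.78]]
slot 117 [[117.0, 13.96, -6.81], [117.0, 13.96, 1.74], [117.0, -8.49, -6.41], [117.0, -8.48, 1.79]]
slot 118 [[118.0, 13.7, -6.84], [118.0, 13.71, 1.74], [118.0, -8.84, -6.43], [118.0, -8.82, 1.79]]
head [[117.0, 19.09, -19.56], [117.0, 20.09, 13.78], [117.0, -15.3, -19.44], [117.0, -14.19, 14.75]]
```

{"api": "move_arm", "payload": {"rows": [{"travel": [10, 2.4, -3], "spin": 0}, {"travel": [20, 2.4, -3], "spin": 0}, {"travel": [28, 2.4, -3], "spin": 0}, {"travel": [33, 2.4, -3], "spin": 0}, {"travel": [33, 2.4, -3], "spin": 0}, {"travel": [33, 2.4, -3], "spin": 0}, {"travel": [33, 2.4, -3], "spin": 0}, {"travel": [33, 2.4, -3], "spin": 0}]}}

```text
t: 6.28
eef_pos: [550.6, -145.9, 172.7]
eef_rot: [-0.396, 0.586, -0.395, -0.586]
ft_force: [0.8, -1.0, -1.1]
grip_width: 23.2
```

Run:
```python
from h import *
plan([550.4,-142,205],112)
c=optics.calibration("wrist");p,d=optics.get_image("wrist");np.savez("w4.npz",p=p,d=d,V=c["view"],K=c["camera_matrix"])
plan([550.4,-142,205],112)
cv2.imwrite("pics/w4c.png",cv2.resize(p[150:250,225:345,::-1],None,fx=6,fy=6,interpolation=cv2.INTER_CUBIC))
p,d=optics.get_image("scene");np.savez("s4.npz",p=p,d=d)
cv2.imwrite("pics/s4c.png",cv2.resize(p[130:260,190:330,::-1],None,fx=5,fy=5,interpolation=cv2.INTER_CUBIC))
```

```text
t 6.28 pos [ 550.6 -145.9  172.7] yaw 111.98 travel [-32.3  -1.3   3.7] spin(for world ccw 0.02 ): -0.02 q [-0.46  0.53  1.63  0.    0.98 -2.41] F [ 0.8 -1.  -1.1] T [ 0.003 -0.005  0.045] w 23.2
t 6.33 pos [ 550.6 -145.9  172.7] yaw 111.98 travel [-32.3  -1.3   3.7] spin(for world ccw 0.02 ): -0.02 q [-0.46  0.53  1.63  0.    0.98 -2.41] F [-0.3  0.2 -2.2] T [-0.    -0.012  0.031] w 22.7
```

View pics/w4c.png

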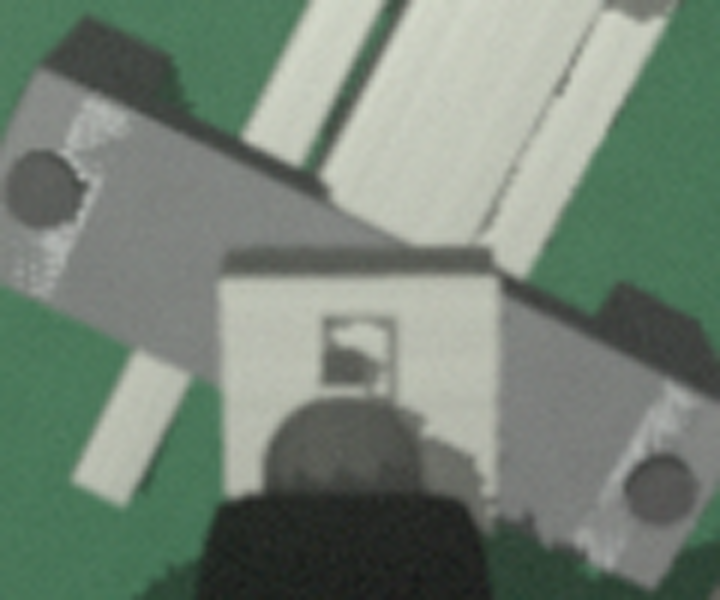

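View pics/s4c.png

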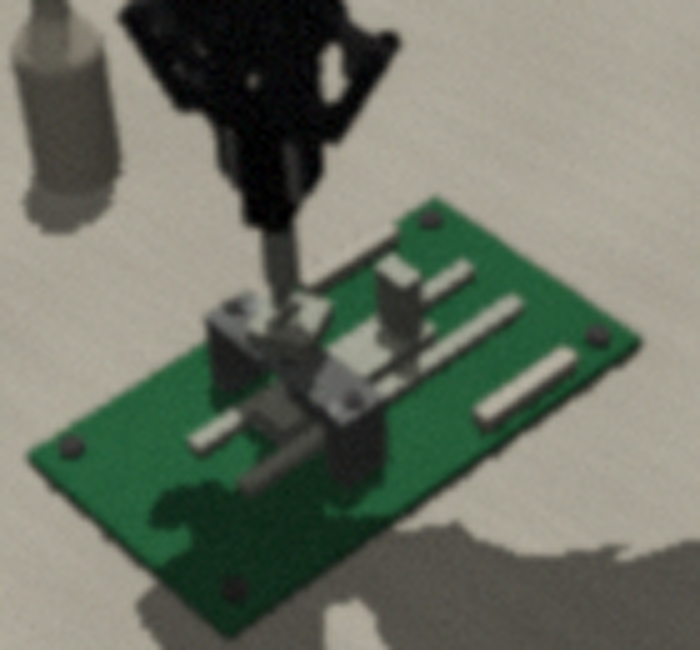

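{"api": "move_arm", "payload": {"rows": [{"travel": [0, 0, 0], "spin": 0}, {"travel": [0, 0, 0], "spin": 0}, {"travel": [0, 0, 0], "spin": 0}, {"travel": [0, 0, 0], "spin": 0}, {"travel": [0, 0, 0], "spin": 0}]}}

```text
t: 6.8
eef_pos: [550.2, -145.7, 172.4]
eef_rot: [-0.395, 0.586, -0.395, -0.586]
ft_force: [-0.1, -0.2, -1.7]
grip_width: 23.3
```

Run:
```python
from h import *
plan([550.4,-142,205],112)
f=lambda c,o,k=6:(np.array(c,float)+.5)/k-.5+np.array(o)
sl=f([[325,318],[394,318],[325,385],[394,385]],(225,150)); 
for xt in (84,85.5): print("slot",tray(sl,xt).round(2).tolist())
hd=f([[221,277],[498,272],[222,440],[499,440]],(225,150)); print("head",tray(hd,85).round(2).tolist())
sh=f([[263,460],[422,460],[342,397]],(225,150)); print("shaft",tray(sh,50).round(2).tolist())
c=optics.calibration("wrist");p,d=optics.get_image("wrist");np.savez("w5.npz",p=p,d=d,V=c["view"],K=c["camera_matrix"])
plan([550.4,-142,205],112)
cv2.imwrite("pics/w5c.png",cv2.resize(p[175:245,240:330,::-1],None,fx=8,fy=8,interpolation=cv2.INTER_CUBIC))
```

```text
t 6.8 pos [ 550.2 -145.7  172.4] yaw 111.98 travel [-32.6  -1.6   3.3] spin(for world ccw 0.02 ): -0.02 q [-0.46  0.53  1.63 -0.    0.98 -2.41] F [-0.1 -0.2 -1.7] T [ 0.006  0.018 -0.049] w 23.3
slot [[84.0, 11.83, -1.69], [84.0, 11.84, 6.72], [84.0, 3.19, -1.71], [84.0, 3.2, 6.79]]
slot [[85.5, 11.37, -1.71], [85.5, 11.38, 6.76], [85.5, 2.67, -1.73], [85.5, 2.68, 6.83]]
head [[85.0, 16.74, -14.36], [85.0, 17.42, 19.37], [85.0, -4.46, -14.64], [85.0, -4.42, 20.06]]
shaft [[50.0, 6.47, -7.96], [50.0, 6.49, 8.95], [50.0, 13.59, 0.44]]
t 6.85 pos [ 550.2 -145.7  172.3] yaw 111.98 travel [-32.7  -1.6   3.4] spin(for world ccw 0.02 ): -0.02 q [-0.46  0.53  1.63 -0.    0.98 -2.41] F [-0.1 -0.1 -2.3] T [ 0.017 -0.039 -0.071] w 23.1
```

View pics/w5c.png

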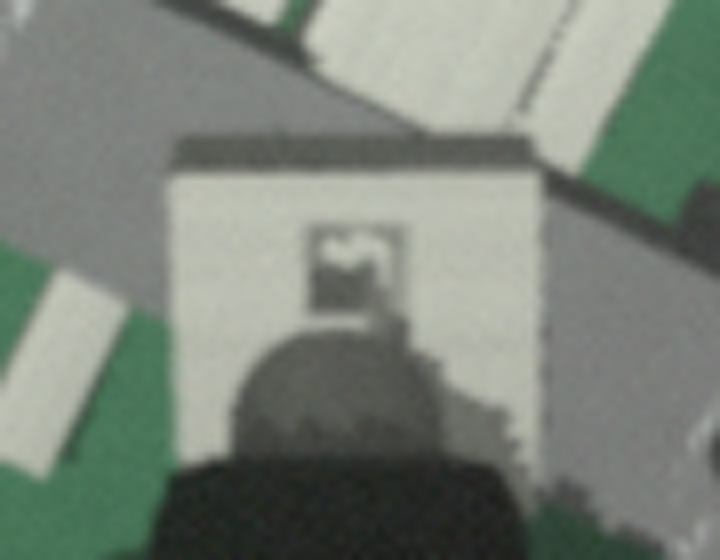

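Run:
```python
from h import *
f=lambda c,o,k=8:(np.array(c,float)+.5)/k-.5+np.array(o)
sl=f([[306,226],[404,226],[306,300],[404,300]],(240,175)); 
for xt in (84,85): print("slot",tray(sl,xt).round(2).tolist())
hd=f([[168,172],[541,170],[176,460],[538,460]],(240,175)); print("head",tray(hd,84.5).round(2).tolist())
b=f([[310,265],[376,265],[309,311],[376,311]],(240,175)); print("blade",tray(b[:2],75.7).round(2).tolist(),tray(b[2:],61).round(2).tolist())
sh=f([[231,420],[438,420],[342,328]],(240,175)); print("shaft",tray(sh[:2],50).round(2).tolist(),tray(sh[2:],60).round(2).tolist())
g=cv2.cvtColor(np.load("w5.npz")["p"],cv2.COLOR_RGB2GRAY)
print(g[200:222,274:296])
```

```text
slot [[84.0, 11.63, -2.34], [84.0, 11.64, 6.62], [84.0, 4.48, -2.36], [84.0, 4.49, 6.68]]
slot [[85.0, 11.32, -2.36], [85.0, 11.33, 6.64], [85.0, 4.14, -2.38], [85.0, 4.15, 6.71]]
head [[84.5, 16.62, -14.92], [84.5, 16.86, 19.09], [84.5, -11.71, -14.74], [84.5, -11.67, 19.55]]
blade [[75.7, 10.57, -1.89], [75.7, 10.58, 3.96]] [[61.0, 11.32, -1.8], [61.0, 11.33, 3.76]]
shaft [[50.0, 5.89, -7.92], [50.0, 5.91, 8.6]] [[60.0, 10.18, 0.94]]
[[189 191 188 189 190 189 190 189 189 191 189 188 189 191 188 189 188 188
  189 189 189 189]
 [192 193 189 189 187 188 187 189 188 187 186 189 190 190 189 187 188 190
  188 188 188 188]
 [188 186 186 183 178 174 174 176 174 177 178 177 180 176 177 177 180 185
  186 188 188 189]
 [189 187 189 178 160 144 144 144 149 154 161 162 156 148 152 150 161 174
  189 188 188 186]
 [187 190 187 171 152 129 136 149 140 154 174 176 165 152 142 137 156 175
  186 185 187 186]
 [185 185 183 175 150 133 159 182 171 170 186 188 186 182 158 138 152 174
  187 184 184 185]
 [188 186 187 172 147 139 163 185 187 188 184 181 178 186 171 148 157 174
  185 183 186 184]
 [187 187
[... 686 characters left out ...]
3 137 126 114 112 118 138 169
  185 188 186 185]
 [186 184 182 175 167 163 165 162 159 161 163 151 126 115 107 100 107 153
  182 184 182 183]
 [183 175 164 143 131 130 121 115 115 113 122 123 112 107 100  94 103 149
  178 182 183 184]
 [162 140 116  99  97  95  97  96  92  89  95  93  91  95  95  89 102 148
  177 179 181 179]
 [121 101  91  95  92  90  91  91  90  86  87  87  87  89  86  85  97 132
  160 167 175 177]
 [ 92  89  91  92  92  93  91  91  86  91  91  90  88  84  88  82  90 101
  113 139 161 171]
 [ 90  91  88  91  90  94  91  89  89  88  89  89  91  88  85  84  83  85
   98 112 120 154]
 [ 91  89  92  96  95  94  90  91  87  89  87  85  87  83  84  84  81  78
   88  98 115 151]]
```

{"api": "move_arm", "payload": {"rows": [{"travel": [2, -0.3, 1.5], "spin": 0}, {"travel": [5, -0.3, 1.5], "spin": 0}, {"travel": [7, -0.3, 1.5], "spin": 0}, {"travel": [8, -0.3, 1.5], "spin": 0}, {"travel": [9, -0.3, 1.5], "spin": 0}, {"travel": [10, -0.3, 1.5], "spin": 0}, {"travel": [11, -0.3, 1.5], "spin": 0}]}}

```text
t: 7.43
eef_pos: [550.0, -144.3, 161.2]
eef_rot: [-0.395, 0.586, -0.396, -0.586]
ft_force: [-0.2, 0.0, -1.5]
grip_width: 22.9
```

Run:
```python
from h import *
plan([550.4,-142,205],112)
c=optics.calibration("wrist");p,d=optics.get_image("wrist")
plan([550.4,-142,205],112)
cv2.imwrite("pics/w6c.png",cv2.resize(p[175:245,240:330,::-1],None,fx=8,fy=8,interpolation=cv2.INTER_CUBIC))
```

```text
t 7.43 pos [ 550.  -144.3  161.2] yaw 111.98 travel [-43.8  -1.3   1.9] spin(for world ccw 0.02 ): -0.02 q [-0.45  0.54  1.64 -0.    0.95 -2.41] F [-0.2  0.  -1.5] T [ 0.024 -0.027  0.045] w 22.9
t 7.48 pos [ 550.  -144.2  161.1] yaw 111.98 travel [-43.9  -1.2   1.9] spin(for world ccw 0.02 ): -0.02 q [-0.45  0.54  1.64  0.    0.95 -2.41] F [ 0.5 -0.6 -2.5] T [ 0.006 -0.067 -0.04 ] w 23.1
```

View pics/w6c.png

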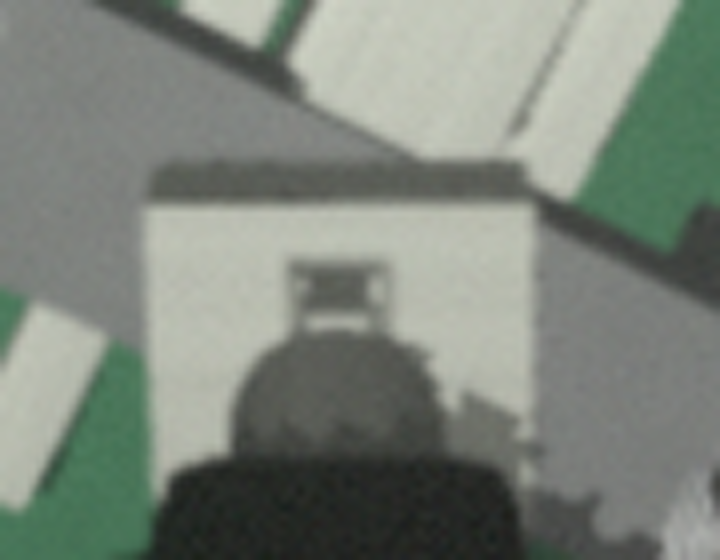

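The blade is centred in the mouth (302–375 within 288–388 in the crop) and feels no force. I'll keep descending.

{"api": "move_arm", "payload": {"rows": [{"travel": [2, 0, 0], "spin": 0}, {"travel": [4, 0, 0], "spin": 0}, {"travel": [5, 0, 0], "spin": 0}, {"travel": [6, 0, 0], "spin": 0}, {"travel": [6, 0, 0], "spin": 0}]}}

```text
t: 7.9
eef_pos: [550.0, -144.2, 155.1]
eef_rot: [-0.396, 0.586, -0.395, -0.586]
ft_force: [0.4, 0.2, -2.7]
grip_width: 23.3
```

Run:
```python
from h import *
plan([550.4,-142,205],112)
```

```text
t 7.9 pos [ 550.  -144.2  155.1] yaw 111.98 travel [-49.9  -1.2   1.9] spin(for world ccw 0.02 ): -0.02 q [-0.45  0.55  1.65  0.    0.94 -2.41] F [ 0.4  0.2 -2.7] T [ 0.071 -0.168  0.018] w 23.3
```

{"api": "move_arm", "payload": {"rows": [{"travel": [0, 0, 0], "spin": 2}, {"travel": [0, 0, 0], "spin": 4}, {"travel": [0, 0, 0], "spin": 6}, {"travel": [0.4, 0, 0], "spin": 8}, {"travel": [0.7, 0, 0], "spin": 10}]}}

```text
t: 8.32
eef_pos: [550.1, -144.0, 155.0]
eef_rot: [-0.446, 0.549, -0.445, -0.549]
ft_force: [0.9, 0.8, -0.1]
grip_width: 23.1
```

```bash
cat > rd.py <<'E'
from h import *
import sys
n=int(sys.argv[1]) if len(sys.argv)>1 else 5
F=[];T=[];P=[];Y=[]
for i in range(n):
    s,p,Rm=st();F.append(s["ft_force"]);T.append(s["ft_torque"]);P.append(p);Y.append(yaw(Rm))
    if i<n-1: optics.get_image("top")
T=np.array(T);m=lambda a:np.mean(a,0)
print("t",round(s["t"],2),"pos",m(P).round(2),"yaw",m(Y).round(2),"F",m(F).round(2),"T",m(T).round(3),"sdTz",T[:,2].std().round(3),"q6 effort",round(s["joint_efforts"][5],3),"w",round(s["grip_width"],1))
E
python3 rd.py
```

```text
t 8.52 pos [ 550.13 -144.    154.95] yaw 101.98 F [0.58 1.06 0.45] T [ 0.291 -0.097  0.161] sdTz 0.034 q6 effort 0.16 w 23.1
```

{"api": "move_arm", "payload": {"rows": [{"travel": [0.3, 0, 0], "spin": 2}, {"travel": [0.6, 0, 0], "spin": 4}, {"travel": [0.9, 0, 0], "spin": 6}, {"travel": [0.9, 0, 0], "spin": 6}]}}

```text
t: 8.85
eef_pos: [550.1, -144.0, 153.9]
eef_rot: [-0.473, 0.526, -0.473, -0.525]
ft_force: [0.3, 1.4, 0.1]
grip_width: 23.3
```

```bash
python3 rd.py 4
```

```text
t 9.0 pos [ 550.11 -144.05  153.9 ] yaw 96.04 F [0.51 1.84 0.89] T [ 0.405 -0.168  0.154] sdTz 0.029 q6 effort 0.161 w 22.8
```

{"api": "move_arm", "payload": {"rows": [{"travel": [0.3, 0, 0], "spin": 2}, {"travel": [0.7, 0, 0], "spin": 4}, {"travel": [1.0, 0, 0], "spin": 6}, {"travel": [1.4, 0, 0], "spin": 8}, {"travel": [1.4, 0, 0], "spin": 8}]}}

```text
t: 9.42
eef_pos: [550.1, -144.1, 152.5]
eef_rot: [0.509, -0.491, 0.509, 0.491]
ft_force: [1.1, 1.9, 1.9]
grip_width: 22.9
```

```bash
python3 rd.py 4
```

```text
t 9.57 pos [ 550.09 -144.09  152.45] yaw 88.03 F [0.53 1.89 1.34] T [ 0.48  -0.236  0.153] sdTz 0.017 q6 effort 0.152 w 23.0
```

{"api": "move_arm", "payload": {"rows": [{"travel": [0.3, 0, 0], "spin": 2}, {"travel": [0.7, 0, 0], "spin": 4}, {"travel": [1.0, 0, 0], "spin": 6}, {"travel": [1.0, 0, 0], "spin": 6}]}}

```text
t: 9.9
eef_pos: [550.1, -144.1, 151.4]
eef_rot: [0.534, -0.464, 0.534, 0.464]
ft_force: [1.5, 2.1, 1.6]
grip_width: 22.7
```

```bash
python3 rd.py 4
python3 - <<'E'
from h import *
c=optics.calibration("wrist");p,d=optics.get_image("wrist")
cv2.imwrite("pics/w7c.png",cv2.resize(p[150:250,225:345,::-1],None,fx=6,fy=6,interpolation=cv2.INTER_CUBIC))
p,d=optics.get_image("scene")
cv2.imwrite("pics/s7c.png",cv2.resize(p[130:260,190:330,::-1],None,fx=5,fy=5,interpolation=cv2.INTER_CUBIC))
E
```

```text
t 10.05 pos [ 550.09 -144.13  151.42] yaw 82.03 F [1.33 1.93 1.34] T [ 0.55  -0.272  0.127] sdTz 0.026 q6 effort 0.152 w 23.1
```

View pics/w7c.png

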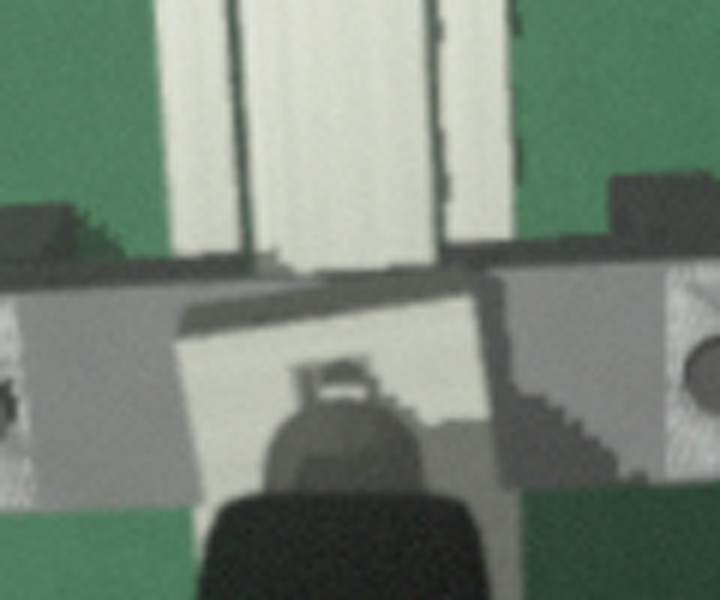

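View pics/s7c.png

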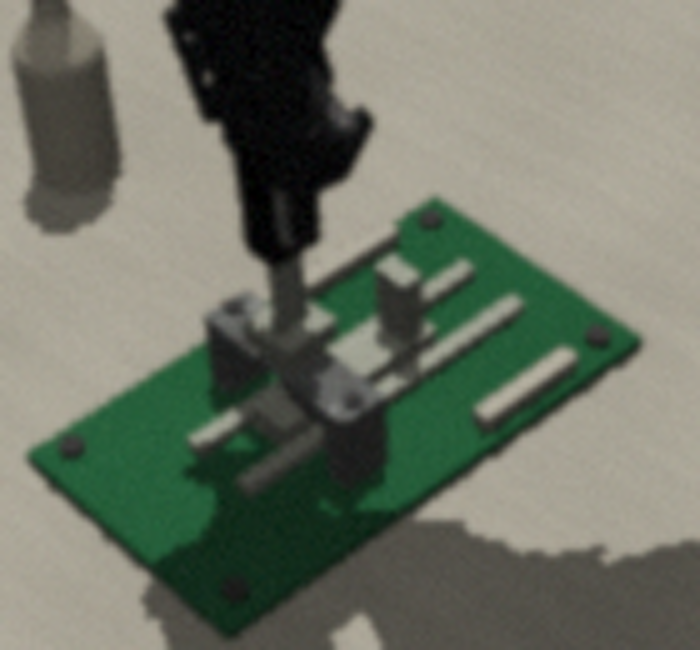

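{"api": "move_arm", "payload": {"rows": [{"travel": [0.3, 0, 0], "spin": 2}, {"travel": [0.7, 0, 0], "spin": 4}, {"travel": [1.0, 0, 0], "spin": 6}, {"travel": [1.0, 0, 0], "spin": 6}]}}

```text
t: 10.48
eef_pos: [550.1, -144.2, 150.4]
eef_rot: [0.557, -0.435, 0.557, 0.435]
ft_force: [1.8, 2.7, 1.8]
grip_width: 23.3
```

```bash
python3 rd.py 4
```

```text
t 10.63 pos [ 550.07 -144.16  150.35] yaw 76.02 F [1.67 2.26 1.38] T [ 0.591 -0.357  0.161] sdTz 0.006 q6 effort 0.152 w 22.9
```

{"api": "move_arm", "payload": {"rows": [{"travel": [0.3, 0, 0], "spin": 2}, {"travel": [0.7, 0, 0], "spin": 4}, {"travel": [0.7, 0, 0], "spin": 4}]}}

```text
t: 10.88
eef_pos: [550.1, -144.2, 149.8]
eef_rot: [0.572, -0.416, 0.572, 0.416]
ft_force: [1.1, 2.5, 2.0]
grip_width: 23.1
```

```bash
python3 rd.py 4
```

```text
t 11.03 pos [ 550.08 -144.19  149.77] yaw 72.04 F [0.93 2.77 1.76] T [ 0.673 -0.351  0.188] sdTz 0.009 q6 effort 0.178 w 22.7
```

{"api": "move_arm", "payload": {"rows": [{"travel": [0.1, 0, 0], "spin": 0.7}, {"travel": [0.2, 0, 0], "spin": 1.5}, {"travel": [0.2, 0, 0], "spin": 1.5}]}}

```text
t: 11.28
eef_pos: [550.1, -144.2, 149.5]
eef_rot: [0.578, -0.408, 0.578, 0.408]
ft_force: [1.9, 3.1, 2.9]
grip_width: 23.1
```

```bash
python3 rd.py 5
```

```text
t 11.48 pos [ 550.07 -144.21  149.53] yaw 70.48 F [1.53 2.93 2.94] T [ 0.714 -0.419  0.203] sdTz 0.028 q6 effort 0.206 w 23.0
```

The torque was flat at 0.152 N m, then rose to 0.206 N m over the last 5.5°. That puts the foot at about 6–7 N, in the middle of the light-drag range. I'll unwind within the slot's play and lift out.

{"api": "move_arm", "payload": {"rows": [{"travel": [-0.3, 0, 0], "spin": -2}, {"travel": [-0.6, 0, 0], "spin": -4}, {"travel": [-1, 0, 0], "spin": -6}, {"travel": [-1, 0, 0], "spin": -6}]}}

```text
t: 11.82
eef_pos: [549.7, -144.4, 149.7]
eef_rot: [0.555, -0.438, 0.556, 0.438]
ft_force: [2.6, 2.0, -1.8]
grip_width: 23.3
```

```bash
python3 rd.py 3
```

```text
t 11.92 pos [ 549.72 -144.4   149.76] yaw 76.44 F [ 2.12  1.73 -1.97] T [ 0.367 -0.504  0.025] sdTz 0.02 q6 effort 0.004 w 23.2
```

{"api": "move_arm", "payload": {"rows": [{"travel": [-3, 0, 0], "spin": 0}, {"travel": [-7, 0, 0], "spin": 0}, {"travel": [-12, 0, 0], "spin": 0}, {"travel": [-20, 0, 0], "spin": 0}, {"travel": [-35, 0, 0], "spin": 0}, {"travel": [-55, 0, 0], "spin": 0}, {"travel": [-70, 0, 0], "spin": 0}, {"travel": [-72, 0, 0], "spin": 0}, {"travel": [-72, 0, 0], "spin": 0}]}}

```text
t: 12.67
eef_pos: [550.2, -144.7, 224.0]
eef_rot: [0.556, -0.439, 0.555, 0.437]
ft_force: [-0.2, -0.1, -1.4]
grip_width: 23.3
```

Run:
```python
from h import *
plan([486,175.7,222],84)
c=optics.calibration("wrist");p,d=optics.get_image("wrist");np.savez("w8.npz",p=p,d=d,V=c["view"],K=c["camera_matrix"])
cv2.imwrite("pics/w8c.png",cv2.resize(p[120:250,205:355,::-1],None,fx=5,fy=5,interpolation=cv2.INTER_CUBIC))
W=wworld(np.load("w8.npz"))
fit(W,"head",(480,620),(-230,-50),(72,92))
fit(W,"head",(480,620),(-230,-50),(76,84))
plan([486,175.7,222],84)
```

```text
t 12.67 pos [ 550.2 -144.7  224. ] yaw 76.48 travel [  1.3 137.3 296.5] spin(for world ccw 7.52 ): -7.52 q [-0.45  0.46  1.59 -0.    1.09 -1.79] F [-0.2 -0.1 -1.4] T [0.07  0.023 0.066] w 23.3
head 1364 z 83.0 c [ 549.7 -143.6] size [33.4 34.6] ang 80.5 mean [ 548.4 -143.3   81.6]
head 1047 z 83.0 c [ 549.8 -143.6] size [33.2 34.5] ang 79.9 mean [ 548.6 -143.4   82.7]
t 12.72 pos [ 549.5 -144.3  222.8] yaw 76.48 travel [  0.6 136.5 296.3] spin(for world ccw 7.52 ): -7.52 q [-0.45  0.46  1.59 -0.    1.09 -1.79] F [-1.6 -0.2 -1.8] T [ 0.024 -0.048 -0.035] w 23.2
```

View pics/w8c.png

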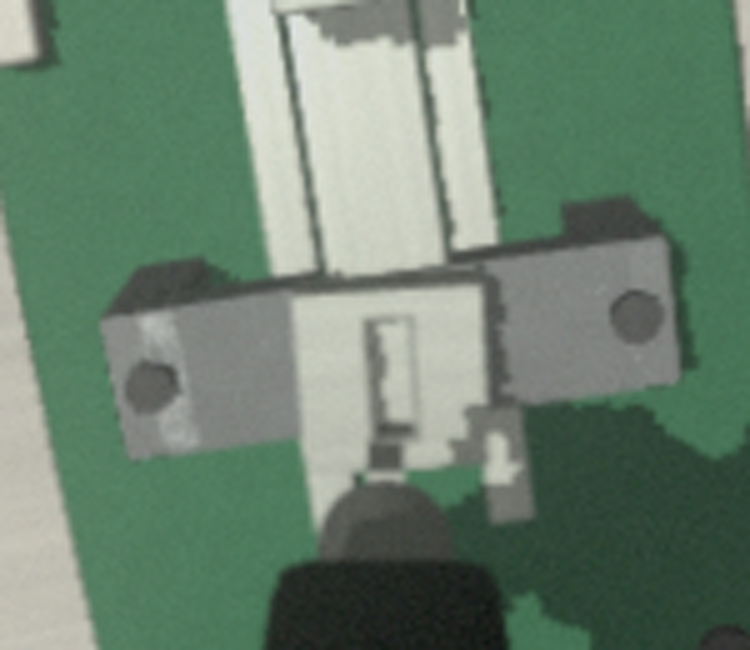

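The head now sits at −10° and z 83. It has turned 32° and sunk 5.5 mm, which agree with each other. Next I return the driver.

{"api": "move_arm", "payload": {"rows": [{"travel": [1, 137, 296], "spin": -7.5}, {"travel": [1, 137, 296], "spin": -7.5}, {"travel": [1, 137, 296], "spin": -7.5}, {"travel": [1, 137, 296], "spin": -7.5}, {"travel": [1, 137, 296], "spin": -7.5}, {"travel": [1, 137, 296], "spin": -7.5}, {"travel": [1, 137, 296], "spin": -7.5}, {"travel": [1, 137, 296], "spin": -7.5}, {"travel": [1, 137, 296], "spin": -7.5}, {"travel": [1, 137, 296], "spin": -7.5}]}}

```text
t: 13.55
eef_pos: [484.2, 177.1, 220.3]
eef_rot: [0.524, -0.474, 0.525, 0.475]
ft_force: [-0.0, -0.4, -1.3]
grip_width: 23.4
```

{"api": "move_arm", "payload": {"rows": [{"travel": [0, 0, 0], "spin": 0}, {"travel": [0, 0, 0], "spin": 0}, {"travel": [0, 0, 0], "spin": 0}, {"travel": [0, 0, 0], "spin": 0}, {"travel": [0, 0, 0], "spin": 0}, {"travel": [0, 0, 0], "spin": 0}, {"travel": [0, 0, 0], "spin": 0}, {"travel": [0, 0, 0], "spin": 0}]}}

```text
t: 14.22
eef_pos: [486.0, 175.4, 221.5]
eef_rot: [0.526, -0.473, 0.526, 0.473]
ft_force: [-0.5, 0.2, -1.2]
grip_width: 23.0
```

Run:
```python
from h import *
plan([486,175.7,222],84)
c=optics.calibration("wrist");p,d=optics.get_image("wrist");np.savez("w9.npz",p=p,d=d,V=c["view"],K=c["camera_matrix"])
cv2.imwrite("pics/w9c.png",cv2.resize(p[160:260,230:340,::-1],None,fx=6,fy=6,interpolation=cv2.INTER_CUBIC))
plan([486,175.7,222],84)
```

```text
t 14.22 pos [486.  175.4 221.5] yaw 83.95 travel [-0.5  0.   0.3] spin(for world ccw 0.05 ): -0.05 q [ 0.13  0.4   1.71 -0.    1.03 -1.34] F [-0.5  0.2 -1.2] T [ 0.035  0.014 -0.003] w 23.0
t 14.27 pos [485.9 175.5 221.5] yaw 83.97 travel [-0.5 -0.   0.2] spin(for world ccw 0.03 ): -0.03 q [ 0.13  0.4   1.71 -0.    1.03 -1.34] F [-0.5 -0.2 -2.6] T [-0.042 -0.035  0.043] w 22.6
```

View pics/w9c.png

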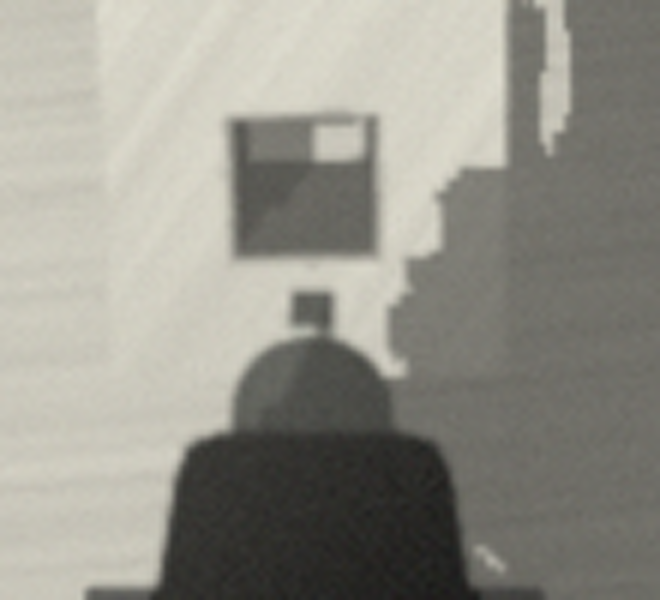

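The blade sits in the same place in the grip as before (tip at crop 292–333, row 292), so nothing slipped. I'll check the hole centre against the blade axis.

Run:
```python
from h import *
f=lambda c,o,k=6:(np.array(c,float)+.5)/k-.5+np.array(o)
print("hole",tray(f([[232,117],[378,116],[236,257],[379,257]],(230,160)),157.3).round(2).tolist())
print("tip",tray(f([[292,292],[333,292]],(230,160)),75.7).round(2).tolist(), TC[0])
```

```text
hole [[157.3, 12.88, -12.62], [157.3, 13.06, 10.44], [157.3, -10.26, -12.22], [157.3, -10.24, 10.83]]
tip [[75.7, 10.42, -2.28], [75.7, 10.42, 2.56]] [-143.34813716   81.84690767    0.20558351]
```

{"api": "move_arm", "payload": {"rows": [{"travel": [20, 0.7, -1], "spin": 0}, {"travel": [45, 0.7, -1], "spin": 0}, {"travel": [65, 0.7, -1], "spin": 0}, {"travel": [72, 0.7, -1], "spin": 0}, {"travel": [77, 0.7, -1], "spin": 0}, {"travel": [82, 0.7, -1], "spin": 0}, {"travel": [87, 0.7, -1], "spin": 0}, {"travel": [92, 0.7, -1], "spin": 0}, {"travel": [96, 0.7, -1], "spin": 0}, {"travel": [98, 0.7, -1], "spin": 0}]}}

```text
t: 15.1
eef_pos: [485.2, 174.7, 123.3]
eef_rot: [0.526, -0.473, 0.525, 0.473]
ft_force: [-0.0, -0.2, -2.0]
grip_width: 23.4
```

```bash
python3 rd.py 2
```

```text
t 15.15 pos [485.09 174.69 123.18] yaw 83.98 F [ 0.45  0.02 -2.41] T [-0.02  -0.    -0.024] sdTz 0.032 q6 effort 0.0 w 23.1
```

The blade is in the hole and feels no contact. I'll lower it the rest of the way.

{"api": "move_arm", "payload": {"rows": [{"travel": [8, 0, 0], "spin": 0}, {"travel": [16, 0, 0], "spin": 0}, {"travel": [24, 0, 0], "spin": 0}, {"travel": [31, 0, 0], "spin": 0}, {"travel": [36, 0, 0], "spin": 0}, {"travel": [39, 0, 0], "spin": 0}, {"travel": [41, 0, 0], "spin": 0}, {"travel": [42, 0, 0], "spin": 0}, {"travel": [42, 0, 0], "spin": 0}]}}

```text
t: 15.9
eef_pos: [485.0, 174.7, 81.2]
eef_rot: [0.525, -0.473, 0.526, 0.473]
ft_force: [0.1, -0.7, -2.1]
grip_width: 23.1
```

```bash
python3 rd.py 3
```

```text
t 16.0 pos [485.06 174.69  81.42] yaw 83.98 F [-0.26 -0.3  -1.71] T [0.007 0.001 0.021] sdTz 0.028 q6 effort 0.0 w 23.2
```

{"api": "move_arm", "payload": {"rows": [{"travel": [0.4, 0, 0], "spin": 0}, {"travel": [0.8, 0, 0], "spin": 0}, {"travel": [1.2, 0, 0], "spin": 0}, {"travel": [1.2, 0, 0], "spin": 0}]}}

```text
t: 16.33
eef_pos: [485.3, 174.7, 80.8]
eef_rot: [0.526, -0.473, 0.525, 0.473]
ft_force: [-0.6, -1.1, 2.4]
grip_width: 22.8
```

```bash
python3 rd.py 2
```

```text
t 16.38 pos [485.25 174.73  80.75] yaw 83.99 F [-0.68 -0.93  2.85] T [-0.036  0.112  0.015] sdTz 0.004 q6 effort 0.002 w 23.1
```

The shoulder is seated (Fz +2.9, z 80.8 as at the grasp). I'll open the gripper and rise.

{"api": "move_arm", "payload": {"rows": [{"travel": [0, 0, 0], "spin": 0}, {"travel": [0, 0, 0], "spin": 0}, {"travel": [0, 0, 0], "spin": 0}, {"travel": [0, 0, 0], "spin": 0}, {"travel": [0, 0, 0], "spin": 0}, {"travel": [0, 0, 0], "spin": 0}], "grip": 1}}

```text
t: 16.88
eef_pos: [485.1, 174.7, 80.1]
eef_rot: [0.526, -0.473, 0.526, 0.473]
ft_force: [0.2, 0.0, -0.5]
grip_width: 85.6
```

{"api": "move_arm", "payload": {"rows": [{"travel": [-20, 0, 0], "spin": 0}, {"travel": [-50, 0, 0], "spin": 0}, {"travel": [-85, 0, 0], "spin": 0}, {"travel": [-120, 0, 0], "spin": 0}, {"travel": [-140, 0, 0], "spin": 0}, {"travel": [-140, 0, 0], "spin": 0}, {"travel": [-140, 0, 0], "spin": 0}]}}

```text
t: 17.47
eef_pos: [485.7, 174.8, 221.4]
eef_rot: [0.526, -0.474, 0.525, 0.472]
ft_force: [-0.5, 1.2, -0.8]
grip_width: 85.5
```

Run:
```python
from h import *
plan([476,-137,200],85)
c=optics.calibration("wrist");p,d=optics.get_image("wrist");np.savez("w10.npz",p=p,d=d,V=c["view"],K=c["camera_matrix"])
cv2.imwrite("pics/w10.png",p[:,:,::-1])
W=wworld(np.load("w10.npz"))
fit(W,"driver",(400,560),(100,230),(130,142))
fit(W,"stand",(400,560),(100,230),(62,68))
fit(W,"head",(480,620),(-230,-50),(78,88))
fit(W,"fin",(420,510),(-180,-80),(69,77))
```

```text
t 17.47 pos [485.7 174.8 221.4] yaw 83.99 travel [  21.2  -23.  -311.1] spin(for world ccw 1.01 ): -1.01 q [ 0.13  0.39  1.72 -0.    1.03 -1.34] F [-0.5  1.2 -0.8] T [-0.01  -0.01  -0.008] w 85.5
driver 1276 z 134.7 c [483.3 175.1] size [23.6 33.1] ang 83.8 mean [482.4 175.3 134.4]
stand 2904 z 65.0 c [484.8 174.3] size [63.5 65.3] ang 85.2 mean [478.7 174.7  64.9]
head 488 z 82.9 c [ 550. -143.] size [36.2 35.5] ang 80.4 mean [ 549.  -141.3   82.5]
fin 159 z 72.5 c [ 475.2 -136. ] size [24.3 13.5] ang 84.4 mean [ 475.3 -134.4   72.4]
```

View pics/w10.png

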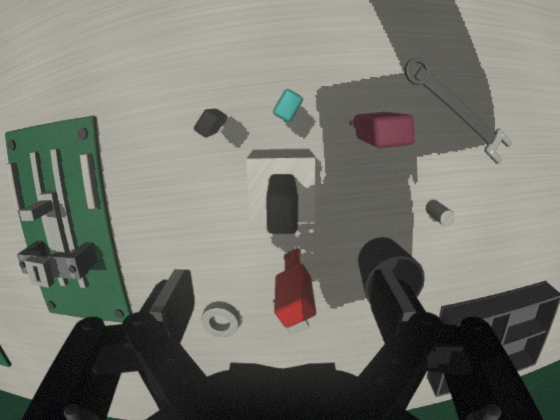

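{"api": "move_arm", "payload": {"rows": [{"travel": [20, -23, -312], "spin": -1}, {"travel": [20, -23, -312], "spin": -1}, {"travel": [20, -23, -312], "spin": -1}, {"travel": [20, -23, -312], "spin": -1}, {"travel": [20, -23, -312], "spin": -1}, {"travel": [20, -23, -312], "spin": -1}, {"travel": [20, -23, -312], "spin": -1}, {"travel": [20, -23, -312], "spin": -1}, {"travel": [20, -23, -312], "spin": -1}, {"travel": [20, -23, -312], "spin": -1}]}}

```text
t: 18.35
eef_pos: [474.0, -138.5, 198.3]
eef_rot: [0.522, -0.475, 0.523, 0.478]
ft_force: [-0.2, 0.4, -0.5]
grip_width: 85.3
```

{"api": "move_arm", "payload": {"rows": [{"travel": [0, 0, 0], "spin": 0}, {"travel": [0, 0, 0], "spin": 0}, {"travel": [0, 0, 0], "spin": 0}, {"travel": [0, 0, 0], "spin": 0}, {"travel": [0, 0, 0], "spin": 0}, {"travel": [0, 0, 0], "spin": 0}, {"travel": [0, 0, 0], "spin": 0}]}}

```text
t: 18.93
eef_pos: [475.4, -137.6, 200.4]
eef_rot: [0.521, -0.478, 0.521, 0.478]
ft_force: [1.4, 0.6, 0.5]
grip_width: 85.3
```

Run:
```python
from h import *
plan([475.2,-137.5,44],85.1)
c=optics.calibration("wrist");p,d=optics.get_image("wrist");np.savez("w11.npz",p=p,d=d,V=c["view"],K=c["camera_matrix"])
cv2.imwrite("pics/w11.png",p[:,:,::-1])
W=wworld(np.load("w11.npz"))
fit(W,"head",(480,620),(-230,-50),(80,88))
fit(W,"fin",(420,510),(-180,-80),(70,75))
fit(W,"slab",(440,560),(-180,-80),(24,34))
fit(W,"plate",(350,720),(-260,-20),(8,14))
```

```text
t 18.93 pos [ 475.4 -137.6  200.4] yaw 85.02 travel [1.564e+02 2.000e-01 1.000e-01] spin(for world ccw 0.08 ): -0.08 q [-0.51  0.4   1.79  0.    0.96 -1.99] F [1.4 0.6 0.5] T [-0.021 -0.016  0.063] w 85.3
head 1081 z 83.2 c [ 549.6 -143.5] size [33.9 36.4] ang 80.5 mean [ 548.5 -143.3   83.2]
fin 430 z 72.8 c [ 475.2 -136.8] size [23.6 13.7] ang 84.3 mean [ 474.9 -136.9   72.8]
slab 1114 z 29.1 c [ 523.2 -141.2] size [25.  53.7] ang 85.9 mean [ 521.7 -140.9   29.1]
plate 25604 z 10.9 c [ 520.1 -140.8] size [170.6 299.9] ang 85.0 mean [ 493.3 -138.6   10.9]
```

View pics/w11.png

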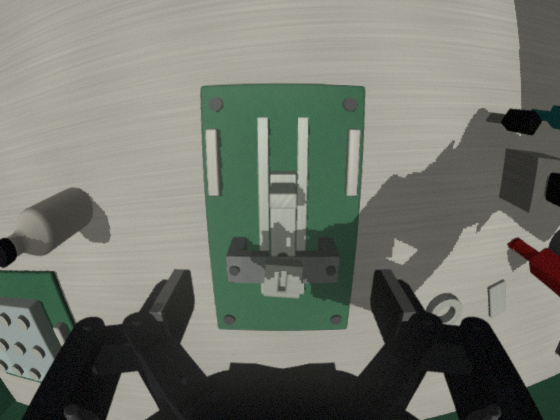

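The fixture yaw is −5.0° and the jaw axis matches it. The fin at pixel (284,190) is centred under the tool. I'll descend and grip it.

{"api": "move_arm", "payload": {"rows": [{"travel": [35, 0, 0], "spin": 0}, {"travel": [70, 0, 0], "spin": 0}, {"travel": [100, 0, 0], "spin": 0}, {"travel": [125, 0, 0], "spin": 0}, {"travel": [142, 0, 0], "spin": 0}, {"travel": [152, 0, 0], "spin": 0}, {"travel": [156, 0, 0], "spin": 0}, {"travel": [156, 0, 0], "spin": 0}, {"travel": [156, 0, 0], "spin": 0}, {"travel": [156, 0, 0], "spin": 0}]}}

```text
t: 19.82
eef_pos: [476.1, -138.4, 45.3]
eef_rot: [0.522, -0.478, 0.521, 0.477]
ft_force: [0.7, 0.4, -0.6]
grip_width: 85.1
```

```bash
python3 rd.py 2;  python3 - <<'E'
from h import *
p,d=optics.get_image("wrist");cv2.imwrite("pics/w12.png",p[:,:,::-1])
E
```

```text
t 19.87 pos [ 476.1  -138.41   45.33] yaw 84.99 F [ 0.4   0.18 -0.66] T [0.007 0.005 0.008] sdTz 0.002 q6 effort 0.0 w 85.3
```

View pics/w12.png

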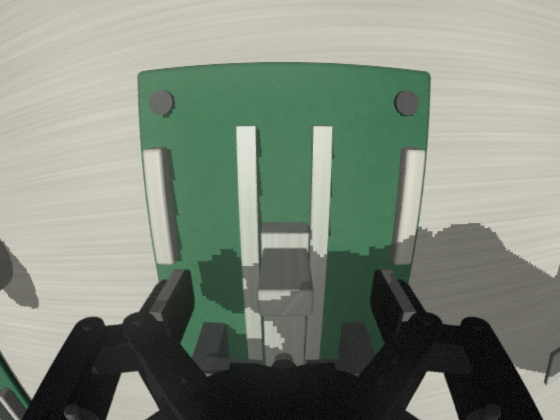

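The fin (cols 258–313) sits about 1.5 mm to the +z side of the jaw centre, so I'll shift before closing.

{"api": "move_arm", "payload": {"rows": [{"travel": [0, 0, 1.4], "spin": 0}, {"travel": [0, 0, 1.4], "spin": 0}, {"travel": [0, 0, 1.4], "spin": 0}]}}

```text
t: 20.17
eef_pos: [475.6, -136.6, 44.6]
eef_rot: [0.521, -0.478, 0.521, 0.477]
ft_force: [0.1, -0.3, 0.4]
grip_width: 85.8
```

{"api": "move_arm", "payload": {"rows": [{"travel": [0, 0, 0], "spin": 0}, {"travel": [0, 0, 0], "spin": 0}, {"travel": [0, 0, 0], "spin": 0}, {"travel": [0, 0, 0], "spin": 0}, {"travel": [0, 0, 0], "spin": 0}, {"travel": [0, 0, 0], "spin": 0}, {"travel": [0, 0, 0], "spin": 0}, {"travel": [0, 0, 0], "spin": 0}], "grip": 0, "force": 40}}

```text
t: 20.83
eef_pos: [475.4, -136.7, 44.3]
eef_rot: [0.521, -0.478, 0.521, 0.478]
ft_force: [-0.9, -1.3, 1.5]
grip_width: 23.5
```

```bash
python3 rd.py 3
```

```text
t 20.93 pos [ 475.36 -136.74   44.27] yaw 84.97 F [-0.95 -1.57  1.37] T [-0.101  0.111 -0.065] sdTz 0.021 q6 effort -0.075 w 23.4
```

Gripped with little force (width 23.4, fin 24). I'll draw it along tool +y, the fixture's −x, starting with a gentle first stretch.

{"api": "move_arm", "payload": {"rows": [{"travel": [0, 1, 0], "spin": 0}, {"travel": [0, 3, 0], "spin": 0}, {"travel": [0, 5, 0], "spin": 0}, {"travel": [0, 7, 0], "spin": 0}, {"travel": [0, 9, 0], "spin": 0}]}}

```text
t: 21.35
eef_pos: [469.6, -137.1, 44.3]
eef_rot: [0.522, -0.48, 0.52, 0.475]
ft_force: [5.3, 0.1, -3.8]
grip_width: 23.6
```

```bash
python3 rd.py 2
```

```text
t 21.4 pos [ 469.38 -137.08   44.3 ] yaw 84.96 F [ 5.93  0.01 -4.06] T [-0.031 -0.726  0.002] sdTz 0.012 q6 effort -0.049 w 23.2
```

{"api": "move_arm", "payload": {"rows": [{"travel": [0, 3, 0], "spin": 0}, {"travel": [0, 6, 0], "spin": 0}, {"travel": [0, 9, 0], "spin": 0}, {"travel": [0, 12, 0], "spin": 0}, {"travel": [0, 12, 0], "spin": 0}]}}

```text
t: 21.82
eef_pos: [457.0, -136.1, 44.3]
eef_rot: [0.522, -0.48, 0.521, 0.475]
ft_force: [5.0, -0.9, -3.1]
grip_width: 23.1
```

```bash
python3 rd.py 2
python3 - <<'E'
from h import *
p,d=optics.get_image("wrist");cv2.imwrite("pics/w13.png",p[:,:,::-1])
p,d=optics.get_image("scene")
cv2.imwrite("pics/s13c.png",cv2.resize(p[130:260,190:330,::-1],None,fx=5,fy=5,interpolation=cv2.INTER_CUBIC))
E
```

```text
t 21.87 pos [ 456.99 -136.12   44.31] yaw 84.96 F [ 4.68 -1.44 -3.1 ] T [-0.153 -0.518 -0.059] sdTz 0.019 q6 effort -0.077 w 23.3
```

View pics/w13.png

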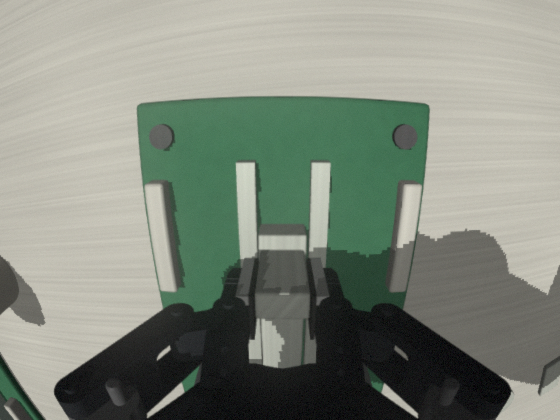

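View pics/s13c.png

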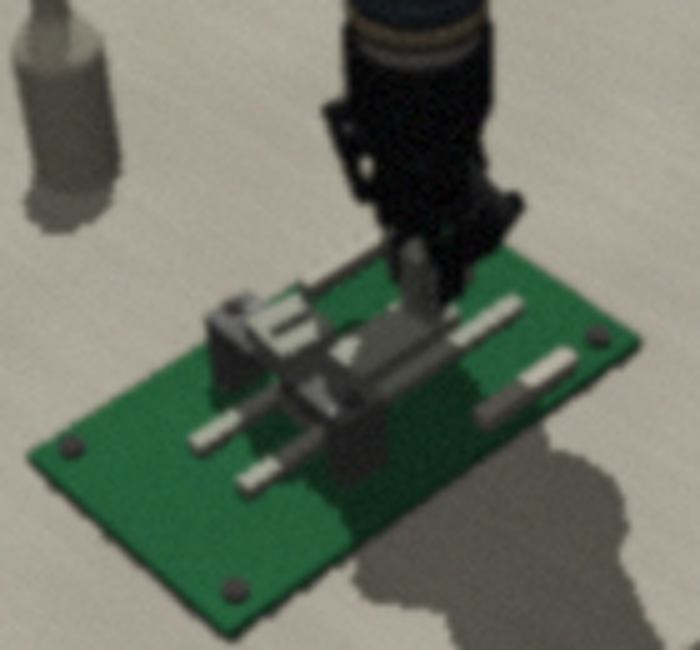

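Drawn 18 mm so far, rubbing at about 5 N with the block between the rails. I'll continue to about 45 mm.

{"api": "move_arm", "payload": {"rows": [{"travel": [0, 3, 0], "spin": 0}, {"travel": [0, 6, 0], "spin": 0}, {"travel": [0, 9, 0], "spin": 0}, {"travel": [0, 12, 0], "spin": 0}, {"travel": [0, 15, 0], "spin": 0}, {"travel": [0, 18, 0], "spin": 0}, {"travel": [0, 21, 0], "spin": 0}, {"travel": [0, 24, 0], "spin": 0}, {"travel": [0, 25, 0], "spin": 0}, {"travel": [0, 25, 0], "spin": 0}]}}

```text
t: 22.8
eef_pos: [428.9, -132.4, 44.3]
eef_rot: [0.521, -0.477, 0.522, 0.478]
ft_force: [0.6, -1.1, 1.9]
grip_width: 23.3
```

```bash
python3 rd.py 3
```

```text
t 22.9 pos [ 428.91 -132.42   44.27] yaw 84.98 F [ 0.02 -0.76  1.47] T [-0.142 -0.075 -0.055] sdTz 0.018 q6 effort -0.059 w 23.1
```

Drawn 46.6 mm. The drag dropped to zero once the block cleared the foot, and it lies flat. I'll release and rise.

{"api": "move_arm", "payload": {"rows": [{"travel": [0, 0, 0], "spin": 0}, {"travel": [0, 0, 0], "spin": 0}, {"travel": [0, 0, 0], "spin": 0}, {"travel": [0, 0, 0], "spin": 0}, {"travel": [0, 0, 0], "spin": 0}, {"travel": [0, 0, 0], "spin": 0}], "grip": 1}}

```text
t: 23.4
eef_pos: [429.4, -132.4, 44.1]
eef_rot: [0.521, -0.478, 0.521, 0.478]
ft_force: [0.4, -0.2, 0.0]
grip_width: 85.4
```

{"api": "move_arm", "payload": {"rows": [{"travel": [-20, 0, 0], "spin": 0}, {"travel": [-50, 0, 0], "spin": 0}, {"travel": [-85, 0, 0], "spin": 0}, {"travel": [-120, 0, 0], "spin": 0}, {"travel": [-140, 0, 0], "spin": 0}, {"travel": [-140, 0, 0], "spin": 0}, {"travel": [-140, 0, 0], "spin": 0}, {"travel": [-140, 0, 0], "spin": 0}, {"travel": [-140, 0, 0], "spin": 0}]}}

```text
t: 24.15
eef_pos: [428.5, -132.0, 183.0]
eef_rot: [0.521, -0.476, 0.522, 0.479]
ft_force: [-1.4, 0.6, 0.1]
grip_width: 85.5
```

Run:
```python
from h import *
plan([476,-137,200],85)
c=optics.calibration("wrist");p,d=optics.get_image("wrist");np.savez("w14.npz",p=p,d=d,V=c["view"],K=c["camera_matrix"])
cv2.imwrite("pics/w14.png",p[:,:,::-1])
W=wworld(np.load("w14.npz"))
fit(W,"head",(480,620),(-230,-50),(80,88))
fit(W,"fin",(380,510),(-180,-80),(70,75))
fit(W,"slab",(400,560),(-180,-80),(26,32))
p,d=optics.get_image("scene")
cv2.imwrite("pics/s14.png",cv2.resize(p[100:340,170:500,::-1],None,fx=2.3,fy=2.3,interpolation=cv2.INTER_CUBIC))
```

```text
t 24.15 pos [ 428.5 -132.   183. ] yaw 84.98 travel [-17.2 -47.7  -0.8] spin(for world ccw 0.02 ): -0.02 q [-0.55  0.37  1.91 -0.    0.86 -2.03] F [-1.4  0.6  0.1] T [ 0.011 -0.01   0.029] w 85.5
head 927 z 83.2 c [ 549.3 -143.2] size [34.5 35.2] ang 80.9 mean [ 547.8 -142.8   83.1]
fin 482 z 72.9 c [ 429.3 -132.4] size [23.2 14.6] ang 85.7 mean [ 428.7 -132.3   72.8]
slab 1618 z 29.1 c [ 487.5 -137.2] size [25.4 73.6] ang 85.3 mean [ 486.  -137.2   29.1]
```

View pics/w14.png

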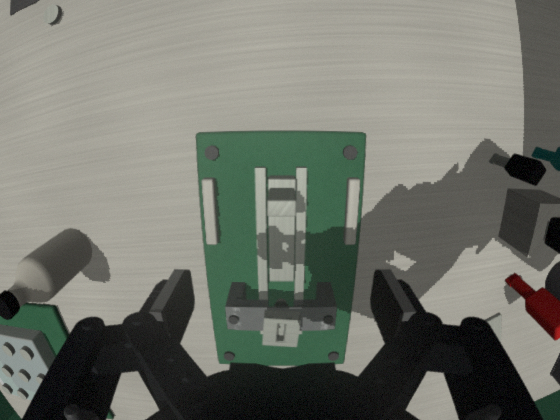

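View pics/s14.png

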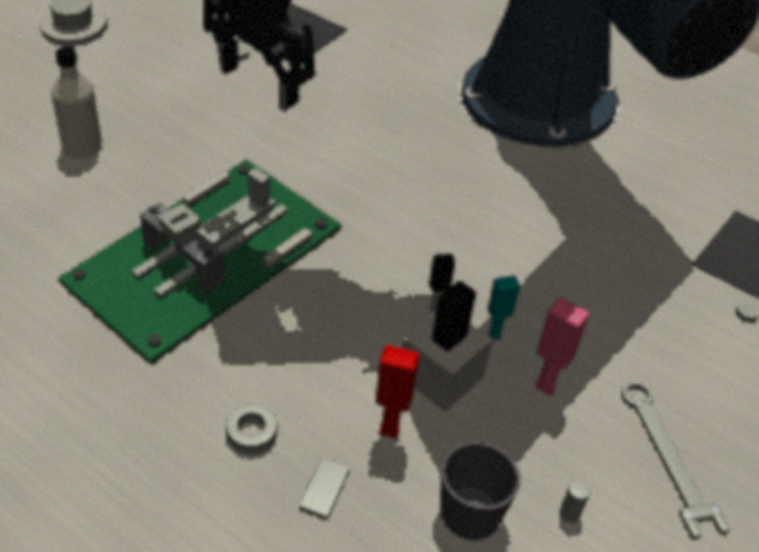

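The block lies flat between the rails with the fin at (429,−132), 46 mm drawn and clear of the foot. The driver is in its stand and the bystanders are in place. Handing in.

```bash
python3 -c "
from cell import env
print(env.read_state()['t']); print(env.hand_in())"
```

```text
24.25
the job is handed in; nothing more can be done
None
```

I set the stop screw, put the driver back in its stand, drew the block clear along its rails, and handed the job in at 24.3 s.

- **Screw:** I turned it clockwise with the black driver by about 32°. The head sank 5.5 mm, which matches that turn. Turning torque stayed flat at about 0.152 N m, then rose to 0.206 N m over the last 5.5°. From that I estimate the foot pressed at 6–7 N, but I had no direct measure of it.
- **Driver:** It went back into the stand with its shoulder seated. The handle top read 134.7 mm afterwards, as it did at the start.
- **Block:** It rubbed under the foot at about 5–6 N of pull, and the pull dropped to zero once it came clear. I drew it 46–47 mm, slightly past the 45 mm asked for. It lies flat between the rails.
- **Other checks:** The screw head's height and angle did not change during the draw, as far as the camera can tell. In the last picture the bystanders look undisturbed; I judged this by eye only. The gripper was open and well clear of everything. The camera positions differed from each other by 1–3 mm along the way, and I corrected for that using the wrist camera. No check failed.

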